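# Unfold the vise crank and clamp the specimen

### The arm

A 7-joint arm with a two-finger parallel gripper is mounted at the origin on the work surface. World frame = base frame: x ahead of the robot, y to its left, z up, the work surface at z = 0. Lengths are in m, angles in degrees, forces in N, time in s.
With the tool pointing down it reaches from about 0.425 to 0.875 m from the base axis. Payload 4.7 kg.
Tool frame: the origin (TCP) lies on the centre line of the jaws, within the pads' length; the fingertips stand 8 mm ahead of it and the grasp point (between the pads) lies 11 mm behind it; z points along the fingers, y is the direction in which the jaws open and shut (so a half turn about z gives the same grasp; the last joint's range is limited). The gripper opens to 87 mm and grips with 3 to 60 N. Pads are 19 mm wide; open, the fingers measure 117 mm over their backs; the gripper's body (75 mm by 190 mm) begins 51 mm behind the grasp point.
Start: joints at [-66.858, 18.392, -4.016, 83.108, 1.295, 78.541, -3.26], TCP at [0.247, 0.601, 0.231] pointing down, gripper open.
Joint ranges: [-163.93, 163.93], [-17.29, 119.83], [-79.2, 71.16], [3.27, 140.29], [-89.18, 269.18], [5.43, 117.66], [-154.24, 154.24]. Speed limits (degrees/s): [147.25, 147.25, 180, 180, 180, 180, 180].

### API

Orientations are given as [roll, pitch, yaw] about the fixed x, y, z axes, in that order (R = Rz(yaw) Ry(pitch) Rx(roll)).
In Python, from cell import status, vision, workorder gives the robot as it stands.
- The arm moves only by the tool step_arm, never from a script. Its argument "series" is a list of rows, each an object of numbers: "ax", "ay", "az": the turn, a rotation vector about the world's x, y, z in degrees; "x", "y", "z": the shift along the world's x, y, z in m; "claw": the opening in per cent of the stroke, from 0 (shut) to 100 (fully open). In form: [{"ax": .., "ay": .., "az": .., "x": .., "y": .., "z": .., "claw": ..}, ...]. A call has 1 to 12 rows; each row is the pose to reach, as a shift and turn from the pose commanded when the call began; what a row does not reach only later rows make up. A row lasts 1/10 s, in which the tool goes at most 50 mm and 8.59 degrees, less where a joint would pass 70% of its speed; a pose out of reach is approached as far as the arm can. A call with a gripper value outside its range is refused whole. The fingers move at their own pace and stop on an object; "squeeze" is the grip in N (left out, the last holds). Time passes only in rows, so rows that repeat a pose let the fingers close. It gives the time, the measured TCP pose, the force and the opening at its end, in the units of the state.
- status.get_obs(): the state, without advancing time (a new reading comes with each control period).
- vision.read_camera(name): name is "scene" or "top"; returns the picture (420x560x3 uint8, red, green, blue); there is no depth.
- vision.camera_params(name): a dict with "fovy" (degrees; the focal length in pixels is half the picture's height over the tangent of half this angle, whatever the lens; pixels are square), "cx", "cy" (the principal point, pixels), "eye" and "orientation" of the camera in the world. Camera axes: x right, y down, z forward; pixel columns grow to the right and rows downward; lengths in m; the calibration is good to about 2 mm. A picture is of the moment at which its call begins. camera_params takes no time and is no camera call.
- workorder.sign_off(): hands the job in, once; it reports no verdict.
The state is a dict: "time_s": time; "qpos": joint angles; "joint_velocities": joint speeds; "effort": joint torques, N m; "tool_pos": TCP position; "tool_rot": TCP orientation; "force": force on the tool from outside, world axes, zero at the start; "wrist_torque": the same for the moment, N m; "grip_width": finger opening in m.
Only numpy, scipy, OpenCV 4.12 (cv2) and the standard library are available. Lean on these libraries where they do the work, as an engineer would, in place of code of your own. Each camera call takes 0.05 s, during which the arm holds its last target.

### The job

On the small specimen vise, unfold the orange crank grip until it stands fully upright, then crank it clockwise (seen from above) until the jaw clamps the blue specimen firmly, stopping as soon as you feel the resistance clearly rise: the specimen chips if squeezed hard. Do not touch the specimens or the jaw, leave the spares, bottle and dish alone, and let go with the grip left standing.

Things in the scene. Friction and masses are not known exactly. Their poses are not given: they have to be found in the camera images.
- crank_axis (a point): point on the vertical turning axis of the crank, 92 mm above the bench, level with the fold hinge; axes as for the vise. The steel crank arm is 12 mm wide, its underside 72 and top 80 mm above the bench, 65 mm from this axis to the fold hinge
- fold_hinge (a point): centre of the horizontal hinge at the outer end of the crank arm about which the grip folds, 92 mm above the bench. Its x axis points along the grip towards the hinge (folded: horizontally away from the crank axis; upright: down); its y axis is the hinge axis
- grip_mid (a point): middle of the orange grip, 37 mm from the fold hinge: a round plastic sleeve, 20 mm diameter, 50 mm long, from 12 to 62 mm from the hinge, spinning freely on its long axis, so it can be held without turning the hand while cranking. Folded, it lies along the arm, pointing to the crank axis, 2 mm above the arm; upright, its top is 154 mm above the bench
- fold (a joint): fold angle of the grip in rad: 0 lying on the arm, 1.571 upright against its stop; it is stiff (about 0.06 N m) and stays where left. It may start partly raised, up to about 0.3
- crank (a joint): crank angle in rad, growing clockwise seen from above, which closes the jaw 7 mm per rad. At 0 the jaws are 68 mm apart and the arm points along the vise's +x axis. It turns stiffly (about 0.12 N m, i.e. 2 N at the grip, without load) and stays where left; clamping adds about 1.1 N at the grip per 10 N of squeeze
- jaw: the moving jaw, 56 mm wide, with a spring-backed front plate (20 N per mm); axes as for the vise (closes to -y); origin on the crank axis when fully open, clamping face 62 mm from it towards -y. A good clamp is 15 to 25 N of squeeze, above 40 N the specimen chips; about 15 N remains on release. From first touch to 20 N the crank turns about 0.2 rad
- vise: the vise, bolted down: base plate 80 (x) by 205 (y) by 12 mm, white gearbox 62 by 60 mm, top 55 mm above the bench, under the crank; steel jaws, tops 42 mm above the bench. Origin on the crank axis at bench height, x across the plate, z up; jaws towards -y, the fixed jaw's face 130 mm from the origin
- fixed_jaw: the fixed steel jaw at the vise's -y end, 56 (x) by 22 (y) by 30 mm tall; origin at the foot of its clamping face, 12 mm above the bench; axes as for the vise
- vise_bed (a point): point between the jaws on the top of the base plate (12 mm above the bench), 96 mm from the crank axis towards the vise's -y
- mount_a_center (a point): round blue resin specimen mount, upright disc 22 mm tall, polished steel piece on top; the three mounts differ in diameter (between 28 and 40 mm) and any one of them may be the one lying between the vise jaws, the other two are spares on the grey holder; this point is its centre, 11 mm above its underside
- mount_b_center (a point): round blue resin specimen mount, upright disc 22 mm tall, polished steel piece on top; the three mounts differ in diameter (between 28 and 40 mm) and any one of them may be the one lying between the vise jaws, the other two are spares on the grey holder; this point is its centre, 11 mm above its underside
- mount_c_center (a point): round blue resin specimen mount, upright disc 22 mm tall, polished steel piece on top; the three mounts differ in diameter (between 28 and 40 mm) and any one of them may be the one lying between the vise jaws, the other two are spares on the grey holder; this point is its centre, 11 mm above its underside
- holder: grey plastic slab 75 x 130 x 12 mm with the two spare specimens on it; origin at the centre of its underside
- bottle_center (a point): amber glass bottle, 48 mm diameter and 95 mm tall, upright; point at its centre, half-way up
- dish: white ceramic dish 84 mm across and 22 mm tall; origin at the centre of its underside
There are look-alikes about, which are no part of the job. What is shaped like the part that bears mount_c_center but turquoise or white is not meant.

How it is judged (in metres and radians):
On the way, in this order (a step that is already met when the one before it is completed fails the run):
1. the grip is unfolded upright against its stop (value of joint fold above 1.47 rad), for 0.2 s.
2. with the grip upright, the crank has closed the jaw on the specimen with at least 8 N on both sides (value of joint fold above 1.4 rad and ((contact force between each of jaw, fixed_jaw and mount_a above 8 N and z of mount_a_center in the frame of vise_bed below 0.016 m and angle between mount_a_center's own z axis and vertical below 0.12 rad) or (contact force between each of jaw, fixed_jaw and mount_b above 8 N and z of mount_b_center in the frame of vise_bed below 0.016 m and angle between mount_b_center's own z axis and vertical below 0.12 rad) or (contact force between each of jaw, fixed_jaw and mount_c above 8 N and z of mount_c_center in the frame of vise_bed below 0.016 m and angle between mount_c_center's own z axis and vertical below 0.12 rad))), for 0.2 s.
At the end, for the whole second after the job is handed in: The specimen in the vise stands upright on the bed (within 0.12 rad, its centre less than 16 mm above the bed), clamped between both jaws with at least 6 N on each side; the grip is left upright (fold above 1.4 rad) and the crank is at rest (below 0.05 rad/s) (value of joint fold above 1.4 rad and ((contact force between each of jaw, fixed_jaw and mount_a above 6 N and z of mount_a_center in the frame of vise_bed below 0.016 m and angle between mount_a_center's own z axis and vertical below 0.12 rad) or (contact force between each of jaw, fixed_jaw and mount_b above 6 N and z of mount_b_center in the frame of vise_bed below 0.016 m and angle between mount_b_center's own z axis and vertical below 0.12 rad) or (contact force between each of jaw, fixed_jaw and mount_c above 6 N and z of mount_c_center in the frame of vise_bed below 0.016 m and angle between mount_c_center's own z axis and vertical below 0.12 rad)) and velocity of joint crank between -0.05 and 0.05 rad/s); the robot touches nothing.
It fails at once if a specimen squeezed by the jaw with more than 40 N (contact force between jaw and mount_a above 40 N or contact force between jaw and mount_b above 40 N or contact force between jaw and mount_c above 40 N).
It fails at once if the crank arm turned (its outer end moved over 30 mm) while the grip was not yet unfolded upright (distance of fold_hinge from where it was at the start of the episode above 0.03 m and value of joint fold below 1.2 rad).
It fails at once if a specimen touched by the robot (contact force between any of the fingers, the arm and mount_a above 0.5 N or contact force between any of the fingers, the arm and mount_b above 0.5 N or contact force between any of the fingers, the arm and mount_c above 0.5 N).
It fails at once if the jaw pushed directly by the robot (contact force between any of the fingers, the arm and jaw above 2 N).
It fails at once if a spare specimen, the bottle or the dish moved more than 15 mm ((horizontal distance between mount_a_center and vise_bed above 0.12 m and distance of mount_a_center from where it was at the start of the episode above 0.015 m) or (horizontal distance between mount_b_center and vise_bed above 0.12 m and distance of mount_b_center from where it was at the start of the episode above 0.015 m) or (horizontal distance between mount_c_center and vise_bed above 0.12 m and distance of mount_c_center from where it was at the start of the episode above 0.015 m) or distance of any of bottle_center, dish from where it was at the start of the episode above 0.015 m).
It also fails if it takes over 72 s, if anything falls off the work surface, if the arm or the gripper's body presses on something with over 40 N, if the wrist force passes 120 N, or if a joint passes its speed limit or range.

## Working session

There is one attempt and no reset: what is moved stays moved. The work goes in short steps, Python scripts to look and compute and a tool call to move; the robot and the scene stay as the last step left them, time stands still between calls to the robot, and variables do not carry over. Pictures are saved under pics/ and viewed, and the job is handed in when it is done.

Besides the shell and the picture viewer there is one more tool, called after "Emit:" as a command line: name --argument value ..., lists and objects as JSON in quotes. step_arm: Moves the arm, as the interface text tells. Its arguments: {"type":"object","properties":{"series":{"type":"array"},"squeeze":{"type":"number"}},"required":["series"]}

```bash
mkdir -p pics; ls; python3 - <<'E'
from cell import status, vision, workorder
import cv2
o=status.get_obs()
for k in o: print(k,o[k])
for n in("scene","top"):
    im=vision.read_camera(n); cv2.imwrite(f"pics/{n}0.png",cv2.cvtColor(im,cv2.COLOR_RGB2BGR)); print(n,vision.camera_params(n))
E
```

```text
pics
time_s 0.0
qpos [-66.85906728  18.43884346  -4.01530033  83.17623977   1.29428953
  78.53854093  -3.26094222]
joint_velocities [ 0.00604375 -0.03054286 -0.02827316 -0.02801929 -0.13173596 -0.04459917
  0.08220952]
effort [ 1.11997970e-04 -4.91273975e+01 -4.04015249e-01 -3.12527668e+01
 -6.38532895e-02  4.40177252e-02  1.76597218e-04]
tool_pos [0.24683416 0.60072974 0.22945217]
tool_rot [-1.79891577e+02  5.08859193e-03  1.57667548e+02]
force [ 0.11658387 -0.77385659  0.30757577]
wrist_torque [ 0.01588249 -0.01872714  0.00943994]
grip_width 0.0869942479755001
scene {'fovy': 46.656553095651894, 'cx': 278.8597742299823, 'cy': 211.5852110438785, 'eye': array([ 1.07347334, -0.01039199,  0.80686387]), 'orientation': array([-142.80308442,    0.55355352,   68.14055653])}
top {'fovy': 53.38781154442819, 'cx': 281.7975910238265, 'cy': 203.32059978196298, 'eye': array([0.51435077, 0.17658971, 0.92339381]), 'orientation': array([-174.7030428 ,   -0.59728342,  -88.95990677])}
```

View pics/scene0.png

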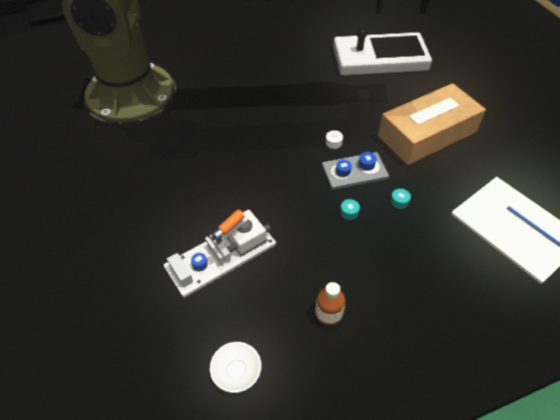

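View pics/top0.png

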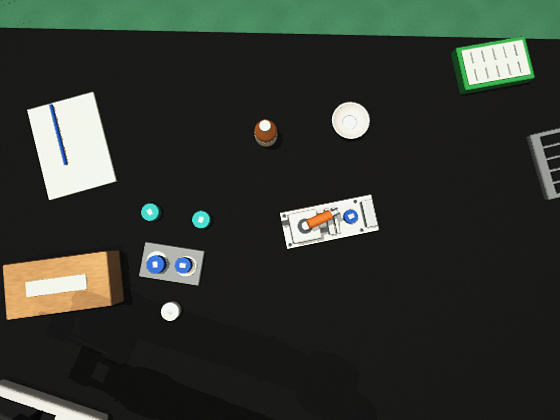

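```bash
cat > h.py <<'E'
import numpy as np, cv2
from scipy.spatial.transform import Rotation as R
from cell import status, vision
def ray(name,u,v):
    p=vision.camera_params(name); f=210/np.tan(np.radians(p['fovy']/2))
    M=R.from_euler('xyz',p['orientation'],degrees=True).as_matrix()
    return p['eye'], M@np.array([(u-p['cx'])/f,(v-p['cy'])/f,1])
def onz(name,u,v,z):
    e,d=ray(name,u,v); return e+d*(z-e[2])/d[2]
def proj(name,P):
    p=vision.camera_params(name); f=210/np.tan(np.radians(p['fovy']/2))
    M=R.from_euler('xyz',p['orientation'],degrees=True).as_matrix()
    c=M.T@(np.asarray(P)-p['eye']); return np.array([p['cx']+f*c[0]/c[2],p['cy']+f*c[1]/c[2]])
def tri(a,b):
    A=np.zeros((3,3));B=np.zeros(3)
    for n,q in(("scene",a),("top",b)):
        e,d=ray(n,*q);d=d/np.linalg.norm(d);Q=np.eye(3)-np.outer(d,d);A+=Q;B+=Q@e
    return np.linalg.solve(A,B)
def crop(name,out,x0,y0,w,h,k):
    im=vision.read_camera(name); 
    c=cv2.resize(im[y0:y0+h,x0:x0+w],None,fx=k,fy=k,interpolation=cv2.INTER_CUBIC)
    cv2.imwrite("pics/"+out,cv2.cvtColor(c,cv2.COLOR_RGB2BGR)); return im
def blob(im,lo,hi,amin=15):
    hsv=cv2.cvtColor(im,cv2.COLOR_RGB2HSV); m=cv2.inRange(hsv,lo,hi)
    n,l,s,c=cv2.connectedComponentsWithStats(m)
    return m,l,[(s[i],c[i],i) for i in range(1,n) if s[i][4]>=amin]
E
python3 - <<'E'
from h import *
a=crop("scene","s1.png",155,200,130,98,6)
b=crop("top","t1.png",270,185,120,75,6)
for n,im in(("scene",a),("top",b)):
    m,l,bs=blob(im,(5,170,130),(14,255,255))
    for s,c,i in bs:
        ys,xs=np.nonzero(l==i); print(n,"orange",s,c,cv2.minAreaRect(np.c_[xs,ys].astype(np.float32)))
    m,l,bs=blob(im,(108,120,60),(125,255,255))
    for s,c,i in bs: print(n,"blue",s,c)
E
```

```text
scene orange [219 210  24  23 239] [230.84100418 221.15481172] ((231.5000457763672, 220.5000457763672), (9.899494171142578, 26.870054244995117), 45.0)
scene orange [320 292  25  19 289] [331.52941176 302.00346021] ((332.0, 301.0), (24.0, 18.0), 0.0)
scene blue [550   0  10   6  38] [555.89473684   1.86842105]
scene blue [360 151  16  19 218] [366.89908257 160.16055046]
scene blue [337 160  14  16 165] [343.19393939 167.8969697 ]
scene blue [509 208  51  37  89] [536.94382022 227.51685393]
scene blue [192 253  14  17 154] [198.90909091 261.75324675]
top orange [255 122  19  18 142] [262.23943662 133.26760563] ((262.09405517578125, 132.4405975341797), (18.85641098022461, 12.242595672607422), 39.28940963745117)
top orange [307 211  25  17 227] [319.18061674 218.63876652] ((319.2633972167969, 218.57069396972656), (9.219280242919922, 25.143489837646484), 65.224853515625)
top blue [ 50 104  17  60 189] [ 57.85185185 134.24867725]
top blue [344 210  14  13 117] [350.13675214 216.02564103]
top blue [146 256  20  17 222] [155.5045045  263.98648649]
top blue [175 257  16  16 169] [182.83431953 264.71005917]
```

View pics/s1.png

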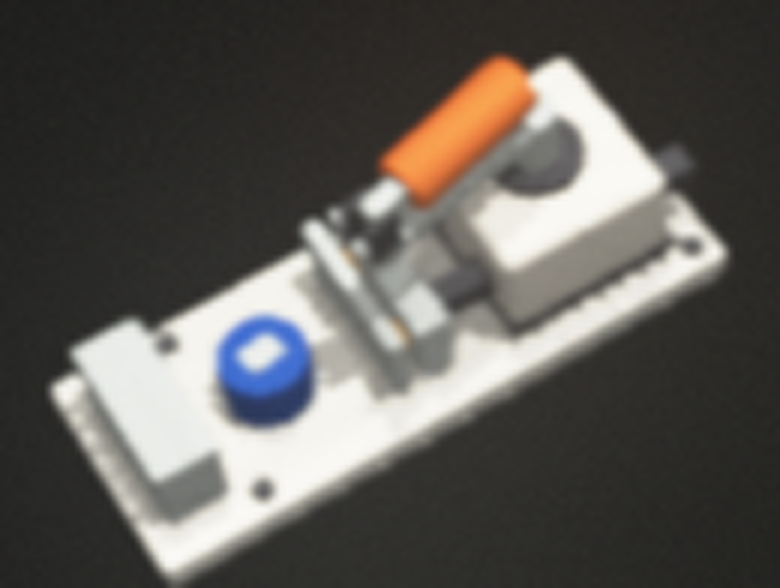

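View pics/t1.png

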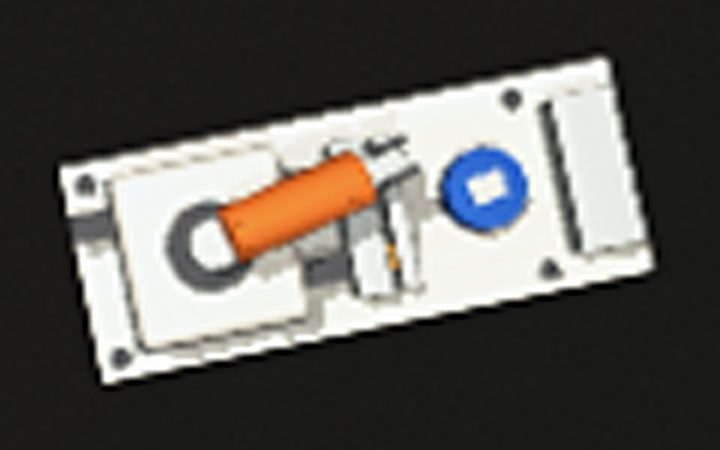

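```bash
python3 - <<'E'
from h import *
T=[(60,165),(605,57),(655,270),(103,382)]
P=[onz("top",270+x/6-.4,185+y/6-.4,.012)[:2] for x,y in T]
P=np.array(P);print(P)
S=[(50,388),(178,572),(727,252)]
print(np.array([onz("scene",155+x/6-.4,200+y/6-.4,.012)[:2] for x,y in S]))
for i in range(4): print(np.linalg.norm(P[i]-P[(i+1)%4]))
def axis(name):
    im=vision.read_camera(name)
    m,l,bs=blob(im,(3,150,90),(16,255,255))
    for s,c,i in bs:
        if abs(c[0]-(231 if name=="scene" else 319))<6 and abs(c[1]-220)<8:
            ys,xs=np.nonzero(l==i); vx,vy,x0,y0=cv2.fitLine(np.c_[xs,ys].astype(np.float32),cv2.DIST_L2,0,.01,.01).ravel()
            t=(xs-x0)*vx+(ys-y0)*vy; print(name,c,vx,vy,t.min(),t.max()); 
            return c,np.array([vx,vy]),t
a=axis("scene");b=axis("top")
print("mid",tri(a[0],b[0]))
# line direction by plane intersection
def pl(name,c,d):
    e,r1=ray(name,*c);_,r2=ray(name,*(c+10*d)); return np.cross(r1,r2)
n1=pl("scene",a[0],a[1]);n2=pl("top",b[0],b[1]);d=np.cross(n1,n2);d/=np.linalg.norm(d);print("dir",d,np.degrees(np.arcsin(d[2])),np.degrees(np.arctan2(d[1],d[0])))
m=tri((198.9,261.7),(350.1,216));print("mount",m)
for n,q in (("bottle",(265,126)),("dish",(350,121))): print(n,onz("top",*q,.05))
print("hub top", onz("top",270+212/6-.4,185+246/6-.4,.08), onz("scene",155+545/6-.4,200+155/6-.4,.055),onz("top",270+212/6-.4,185+246/6-.4,.055))
E
```

```text
[[ 0.57963832  0.17308005]
 [ 0.62312151 -0.02607486]
 [ 0.54542479 -0.04419952]
 [ 0.50127036  0.15606273]]
[[ 0.54378705 -0.04336359]
 [ 0.62200967 -0.02279948]
 [ 0.57686834  0.17403377]]
0.2038466691367699
0.07978272451768068
0.20507213488496656
0.08019430449720068
scene [231.10580205 220.79863481] 0.72761923 -0.6859812 -13.790058832878458 14.6068641130978
top [319.07916667 218.75      ] 0.91382617 -0.40610558 -12.459713004249352 12.822574653011543
mid [0.56150272 0.0954383  0.10241652]
dir [-0.41925445  0.89793281  0.13394914] 7.697857952450301 115.02837466349557
mount [0.57308661 0.02102163 0.02593646]
bottle [0.76063914 0.20784306 0.05      ]
dish [0.77542799 0.02602469 0.05      ]
hub top [0.54841393 0.12168523 0.08      ] [0.54771319 0.12430426 0.055     ] [0.54942363 0.12005774 0.055     ]
```

Emit:
step_arm --series '[{"x": 0.01, "y": -0.015, "z": 0, "az": -2, "claw": 100}, {"x": 0.035, "y": -0.055, "z": 0, "az": -5}, {"x": 0.065, "y": -0.1, "z": 0, "az": -10}, {"x": 0.095, "y": -0.145, "z": 0, "az": -14}, {"x": 0.125, "y": -0.19, "z": 0, "az": -18}, {"x": 0.15, "y": -0.24, "z": 0, "az": -22}, {"x": 0.18, "y": -0.28, "z": 0, "az": -26}, {"x": 0.21, "y": -0.325, "z": 0, "az": -30}, {"x": 0.235, "y": -0.37, "z": -0.01, "az": -34}, {"x": 0.26, "y": -0.415, "z": -0.02, "az": -38}, {"x": 0.285, "y": -0.46, "z": -0.025, "az": -41}, {"x": 0.3126, "y": -0.5008, "z": -0.03, "az": -42.6}]'

```text
invalid input
```

Emit:
step_arm --series '[{"x": 0}, {"x": 0}, {"x": 0}]'

```text
invalid input
```

```bash
python3 - <<'E'
from h import *
crop("scene","s2.png",130,130,200,150,4)
crop("top","t2.png",220,130,200,150,4)
print(status.get_obs())
E
```

```text
{'time_s': 0.4, 'qpos': array([-66.85826531,  18.39947174,  -4.01523304,  83.11601042,
         1.29537007,  78.53759984,  -3.25937137]), 'joint_velocities': array([ 0.01123152, -0.16186371,  0.02328498, -0.06938718, -0.11365139,
       -0.05527915, -0.05087123]), 'effort': array([ 1.18464668e-04, -4.90453076e+01, -4.02282625e-01, -3.12293458e+01,
       -6.36265450e-02,  3.62624496e-02,  6.64006075e-05]), 'tool_pos': array([0.24702893, 0.60119725, 0.23042657]), 'tool_rot': array([-1.79992077e+02,  3.51449131e-03,  1.57667129e+02]), 'force': array([-1.08419985,  0.41940242, -0.39388825]), 'wrist_torque': array([-0.02064448, -0.03830922,  0.0345522 ]), 'grip_width': 0.08665024779952947}
```

Emit:
step_arm --series '[{"ax": 0, "ay": 0, "az": -2, "x": 0.01, "y": -0.015, "z": 0, "claw": 100}, {"ax": 0, "ay": 0, "az": -5, "x": 0.035, "y": -0.055, "z": 0, "claw": 100}, {"ax": 0, "ay": 0, "az": -10, "x": 0.065, "y": -0.1, "z": 0, "claw": 100}, {"ax": 0, "ay": 0, "az": -14, "x": 0.095, "y": -0.145, "z": 0, "claw": 100}, {"ax": 0, "ay": 0, "az": -18, "x": 0.125, "y": -0.19, "z": 0, "claw": 100}, {"ax": 0, "ay": 0, "az": -22, "x": 0.15, "y": -0.235, "z": 0, "claw": 100}, {"ax": 0, "ay": 0, "az": -26, "x": 0.175, "y": -0.275, "z": 0, "claw": 100}, {"ax": 0, "ay": 0, "az": -30, "x": 0.2, "y": -0.315, "z": 0, "claw": 100}, {"ax": 0, "ay": 0, "az": -34, "x": 0.225, "y": -0.36, "z": -0.01, "claw": 100}, {"ax": 0, "ay": 0, "az": -38, "x": 0.25, "y": -0.4, "z": -0.02, "claw": 100}, {"ax": 0, "ay": 0, "az": -41, "x": 0.28, "y": -0.445, "z": -0.025, "claw": 100}, {"ax": 0, "ay": 0, "az": -42.6, "x": 0.3, "y": -0.48, "z": -0.03, "claw": 100}]'

```text
time_s: 1.6
tool_pos: [0.5458, 0.1209, 0.2012]
tool_rot: [179.9, -0.0, 114.8]
force: [2.0, 0.8, -0.0]
grip_width: 0.0869
```

Emit:
step_arm --series '[{"ax": 0, "ay": 0, "az": 0, "x": 0.0124, "y": -0.0213, "z": 0, "claw": 100}, {"ax": 0, "ay": 0, "az": 0, "x": 0.0124, "y": -0.0213, "z": -0.02, "claw": 100}, {"ax": 0, "ay": 0, "az": 0, "x": 0.0124, "y": -0.0213, "z": -0.04, "claw": 100}, {"ax": 0, "ay": 0, "az": 0, "x": 0.0124, "y": -0.0213, "z": -0.05, "claw": 100}, {"ax": 0, "ay": 0, "az": 0, "x": 0.0124, "y": -0.0213, "z": -0.05, "claw": 100}]'

```text
time_s: 2.1
tool_pos: [0.5564, 0.1018, 0.1496]
tool_rot: [-179.8, -0.0, 115.0]
force: [-0.6, 0.5, 0.1]
grip_width: 0.0866
```

```bash
python3 - <<'E'
from h import *
a=crop("scene","s2.png",130,130,200,150,4)
a=crop("top","t2.png",220,130,200,150,4)
for n in("scene","top"):
    o=status.get_obs(); p=o['tool_pos'];print(p,o['tool_rot'],o['force'], n,proj(n,p))
E
```

```text
[0.55784917 0.10266032 0.15164412] [1.79955691e+02 5.54989261e-03 1.15041161e+02] [ 0.47362186 -0.06583894 -0.15994004] scene [231.91382747 201.04855835]
[0.55784917 0.10266032 0.15164412] [1.79955691e+02 5.54989261e-03 1.15041161e+02] [ 0.47362186 -0.06583894 -0.15994004] top [317.8088537  219.17393723]
```

View pics/s2.png

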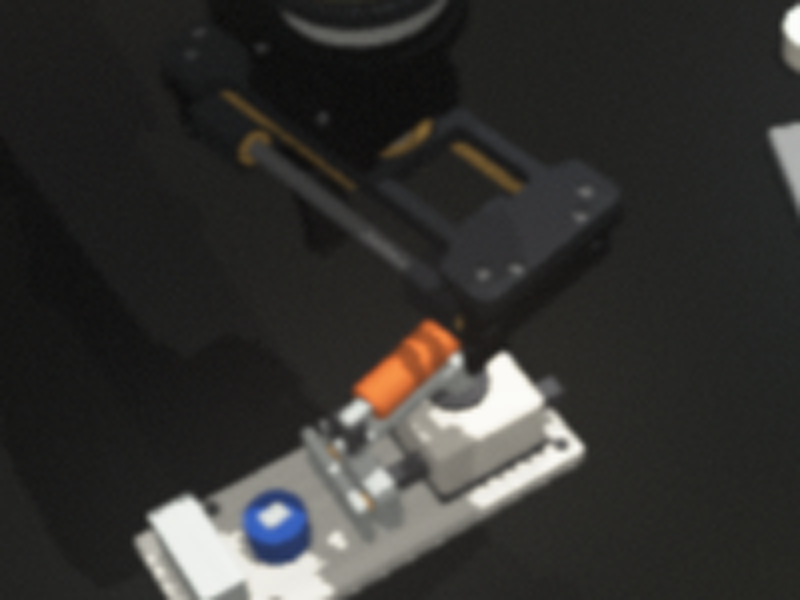

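View pics/t2.png

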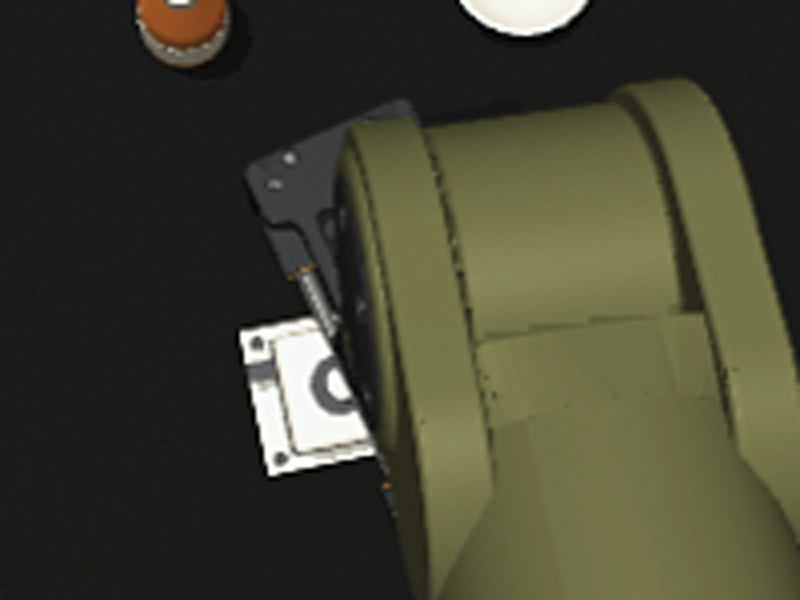

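Emit:
step_arm --series '[{"ax": 0, "ay": 0, "az": 0, "x": 0, "y": 0, "z": -0.015, "claw": 100}, {"ax": 0, "ay": 0, "az": 0, "x": 0, "y": 0, "z": -0.03, "claw": 100}, {"ax": 0, "ay": 0, "az": 0, "x": 0, "y": 0, "z": -0.045, "claw": 100}, {"ax": 0, "ay": 0, "az": 0, "x": 0, "y": 0, "z": -0.055, "claw": 100}, {"ax": 0, "ay": 0, "az": 0, "x": 0, "y": 0, "z": -0.062, "claw": 100}, {"ax": 0, "ay": 0, "az": 0, "x": 0, "y": 0, "z": -0.062, "claw": 60}, {"ax": 0, "ay": 0, "az": 0, "x": 0, "y": 0, "z": -0.062, "claw": 60}]' --squeeze 8

```text
time_s: 2.9
tool_pos: [0.5579, 0.1029, 0.0891]
tool_rot: [180.0, 0.0, 115.1]
force: [0.6, 0.3, 0.1]
grip_width: 0.0781
```

```bash
python3 - <<'E'
from h import *
a=crop("scene","s3.png",180,180,120,90,6)
o=status.get_obs();print(o['tool_pos'],o['force'],o['grip_width'])
E
```

```text
[0.5581984 0.1029142 0.0894717] [-0.40899603  0.00256619  0.59739486] 0.07424946138996252
```

View pics/s3.png

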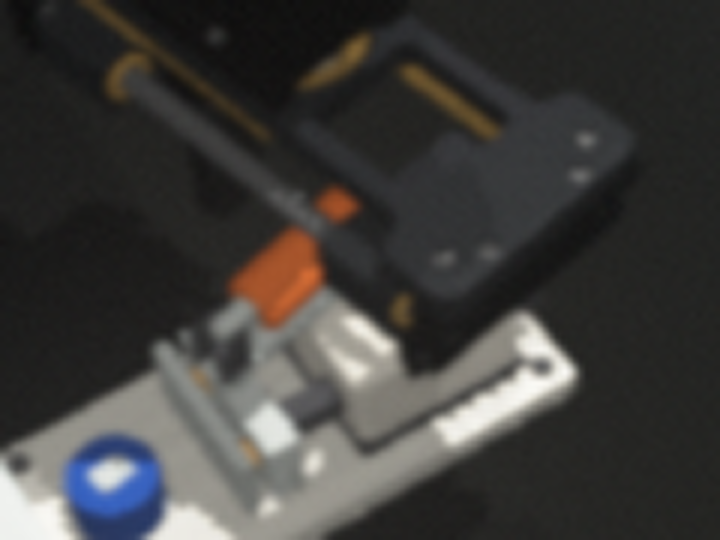

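Emit:
step_arm --series '[{"ax": 0, "ay": 0, "az": 0, "x": 0, "y": 0, "z": 0, "claw": 40}, {"ax": 0, "ay": 0, "az": 0, "x": 0, "y": 0, "z": 0, "claw": 40}, {"ax": 0, "ay": 0, "az": 0, "x": 0, "y": 0, "z": 0, "claw": 40}, {"ax": 0, "ay": 0, "az": 0, "x": 0, "y": 0, "z": 0, "claw": 0}, {"ax": 0, "ay": 0, "az": 0, "x": 0, "y": 0, "z": 0, "claw": 0}, {"ax": 0, "ay": 0, "az": 0, "x": 0, "y": 0, "z": 0, "claw": 0}, {"ax": 0, "ay": 0, "az": 0, "x": 0, "y": 0, "z": 0, "claw": 0}, {"ax": 0, "ay": 0, "az": 0, "x": 0, "y": 0, "z": 0, "claw": 0}, {"ax": 0, "ay": 0, "az": 0, "x": 0, "y": 0, "z": 0, "claw": 0}, {"ax": 0, "ay": 0, "az": 0, "x": 0, "y": 0, "z": 0, "claw": 0}]'

```text
time_s: 3.95
tool_pos: [0.5574, 0.1028, 0.0889]
tool_rot: [-180.0, -0.0, 115.1]
force: [-1.8, -0.2, 0.1]
grip_width: 0.0197
```

```bash
python3 - <<'E'
from h import *
a=crop("scene","s4.png",180,180,120,90,6)
for i in range(4):
    o=status.get_obs();print(o['tool_pos'],o['force'],o['wrist_torque'],o['grip_width'])
    vision.read_camera("scene")
E
```

```text
[0.55740713 0.10274649 0.08891109] [-0.65932118 -0.63653602  1.44387433] [-0.19707292  0.36846489  0.00133565] 0.01943879908780706
[0.55742755 0.10277195 0.08890551] [-2.22258419 -0.24320044  0.75811681] [-0.15249537  0.45015357 -0.00981375] 0.019758257599617482
[0.55739878 0.10278781 0.0888951 ] [-2.71986644  0.03700781  1.31538383] [-0.14293338  0.44439601  0.05582915] 0.01982425910776122
[0.55743743 0.10278271 0.08889793] [-2.22448431 -0.83107862  2.25920948] [-0.16642848  0.47468378  0.03323504] 0.019477095376347106
```

View pics/s4.png

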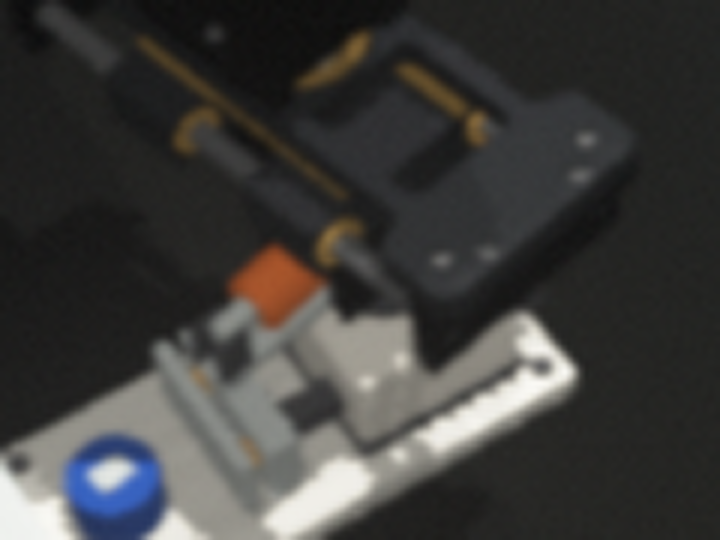

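Emit:
step_arm --series '[{"ax": 0, "ay": 0, "az": 0, "x": 0.0003, "y": -0.0005, "z": 0.0035, "claw": 0}, {"ax": 0, "ay": 0, "az": 0, "x": 0.0007, "y": -0.0014, "z": 0.0073, "claw": 0}, {"ax": 0, "ay": 0, "az": 0, "x": 0.0014, "y": -0.0029, "z": 0.0115, "claw": 0}, {"ax": 0, "ay": 0, "az": 0, "x": 0.0023, "y": -0.0047, "z": 0.0157, "claw": 0}, {"ax": 0, "ay": 0, "az": 0, "x": 0.0033, "y": -0.0068, "z": 0.0195, "claw": 0}, {"ax": 0, "ay": 0, "az": 0, "x": 0.0045, "y": -0.0093, "z": 0.0232, "claw": 0}, {"ax": 0, "ay": 0, "az": 0, "x": 0.0058, "y": -0.0121, "z": 0.0265, "claw": 0}, {"ax": 0, "ay": 0, "az": 0, "x": 0.0073, "y": -0.0151, "z": 0.0295, "claw": 0}, {"ax": 0, "ay": 0, "az": 0, "x": 0.0073, "y": -0.0151, "z": 0.0295, "claw": 0}]'

```text
time_s: 5.1
tool_pos: [0.5652, 0.0874, 0.1191]
tool_rot: [180.0, -0.0, 115.0]
force: [-4.7, 0.9, 1.9]
grip_width: 0.0195
```

```bash
python3 - <<'E'
from h import *
a=crop("scene","s5.png",180,180,120,90,6)
for i in range(4):
    o=status.get_obs();print(o['tool_pos'],o['force'],o['wrist_torque'],o['grip_width'])
    vision.read_camera("scene")
E
```

```text
[0.56524349 0.08740582 0.11910177] [-3.75623338 -0.06376742  2.14226479] [ 0.07947521  1.0411904  -0.02009698] 0.019520599738717302
[0.5652629  0.08744028 0.11909527] [-4.57137714 -0.24827243  2.49282459] [-0.0115873   1.04100334  0.0127452 ] 0.019552253727824515
[0.56528754 0.08748544 0.1190585 ] [-5.06172771  1.07887993  2.63832325] [0.01469186 0.97815186 0.07483531] 0.019515832055204754
[0.56531604 0.08753609 0.11903742] [-4.70186311  0.48604802  2.64434413] [-6.37327899e-04  1.05429898e+00  4.34260810e-02] 0.019846261343384734
```

View pics/s5.png

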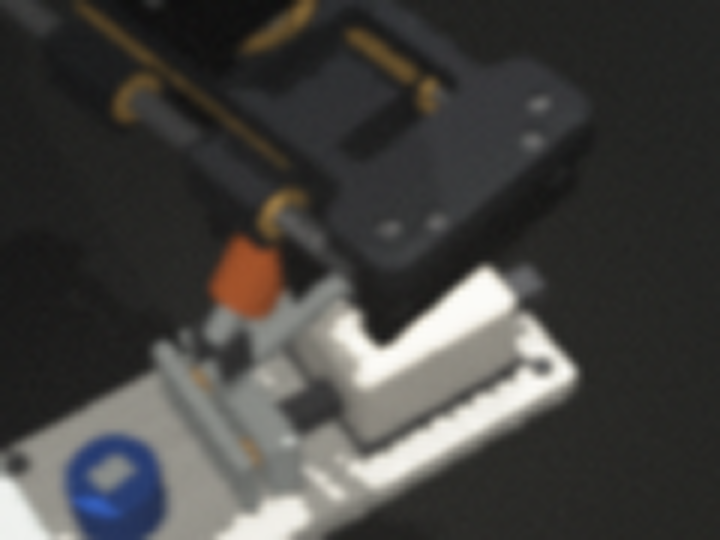

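Emit:
step_arm --series '[{"ax": 0, "ay": 0, "az": 0, "x": 0.0016, "y": -0.0034, "z": 0.0026, "claw": 0}, {"ax": 0, "ay": 0, "az": 0, "x": 0.0033, "y": -0.0069, "z": 0.0049, "claw": 0}, {"ax": 0, "ay": 0, "az": 0, "x": 0.0051, "y": -0.0106, "z": 0.0068, "claw": 0}, {"ax": 0, "ay": 0, "az": 0, "x": 0.007, "y": -0.0145, "z": 0.0082, "claw": 0}, {"ax": 0, "ay": 0, "az": 0, "x": 0.0085, "y": -0.0176, "z": 0.009, "claw": 0}, {"ax": 0, "ay": 0, "az": 0, "x": 0.0099, "y": -0.0205, "z": 0.0096, "claw": 0}, {"ax": 0, "ay": 0, "az": 0, "x": 0.0112, "y": -0.0233, "z": 0.0098, "claw": 0}, {"ax": 0, "ay": 0, "az": 0, "x": 0.0123, "y": -0.0255, "z": 0.0099, "claw": 0}, {"ax": 0, "ay": 0, "az": 0, "x": 0.0123, "y": -0.0255, "z": 0.0099, "claw": 0}]'

```text
time_s: 6.25
tool_pos: [0.5781, 0.0616, 0.1289]
tool_rot: [179.9, 0.1, 115.0]
force: [-2.4, 1.4, 3.7]
grip_width: 0.0199
```

```bash
cat >> h.py <<'E'
def avg(n=6):
    A=[]
    for i in range(n):
        o=status.get_obs();A.append(np.r_[o['tool_pos'],o['force'],o['wrist_torque'],o['grip_width']]);vision.read_camera("scene")
    A=np.array(A);m=A.mean(0);print("pos",m[:3].round(4),"F",m[3:6].round(2),"sd",A[:,3:6].std(0).round(2),"T",m[6:9].round(2),"w",m[9].round(4));return m
E
python3 - <<'E'
from h import *
a=crop("scene","s6.png",180,180,120,90,6)
avg(4)
E
```

```text
pos [0.5781 0.0616 0.1289] F [-1.79  0.62  3.93] sd [0.62 0.3  0.33] T [ 0.08  0.47 -0.01] w 0.0196
```

View pics/s6.png

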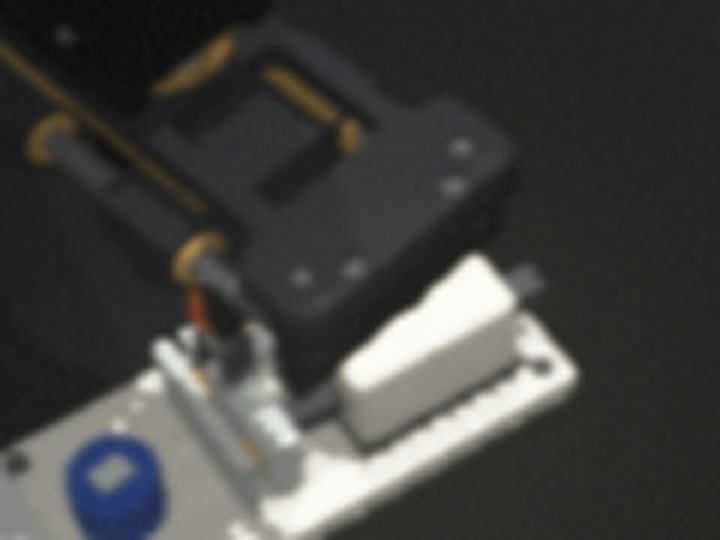

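Emit:
step_arm --series '[{"ax": 0, "ay": 0, "az": 0, "x": 0.0005, "y": -0.0009, "z": 0, "claw": 0}, {"ax": 0, "ay": 0, "az": 0, "x": 0.0009, "y": -0.0018, "z": 0, "claw": 0}, {"ax": 0, "ay": 0, "az": 0, "x": 0.0009, "y": -0.0018, "z": 0, "claw": 0}]'

```text
time_s: 6.8
tool_pos: [0.5783, 0.0613, 0.1288]
tool_rot: [180.0, -0.1, 115.1]
force: [-2.1, 1.7, 6.7]
grip_width: 0.0193
```

```bash
python3 - <<'E'
from h import *
avg(4)
E
```

```text
pos [0.5783 0.0613 0.1288] F [-2.6   1.64  5.81] sd [0.34 0.34 0.57] T [0.47 0.69 0.01] w 0.0197
```

Emit:
step_arm --series '[{"ax": 0, "ay": 0, "az": 0, "x": 0.0005, "y": -0.0009, "z": 0, "claw": 0}, {"ax": 0, "ay": 0, "az": 0, "x": 0.0009, "y": -0.0018, "z": 0, "claw": 0}, {"ax": 0, "ay": 0, "az": 0, "x": 0.0009, "y": -0.0018, "z": 0, "claw": 0}]'

```text
time_s: 7.3
tool_pos: [0.5791, 0.0595, 0.1286]
tool_rot: [180.0, -0.1, 115.1]
force: [-2.8, 3.1, 5.6]
grip_width: 0.0199
```

```bash
python3 - <<'E'
from h import *
avg(4)
E
```

```text
pos [0.5791 0.0595 0.1287] F [-2.8   2.59  5.49] sd [0.41 0.42 0.22] T [0.52 0.66 0.03] w 0.0198
```

Emit:
step_arm --series '[{"ax": 0, "ay": 0, "az": 0, "x": 0.0005, "y": -0.0009, "z": 0, "claw": 0}, {"ax": 0, "ay": 0, "az": 0, "x": 0.0009, "y": -0.0018, "z": 0, "claw": 0}, {"ax": 0, "ay": 0, "az": 0, "x": 0.0009, "y": -0.0018, "z": 0, "claw": 0}]'

```text
time_s: 7.8
tool_pos: [0.5802, 0.0572, 0.1285]
tool_rot: [180.0, -0.0, 115.1]
force: [-1.4, 2.9, 4.5]
grip_width: 0.0197
```

```bash
python3 - <<'E'
from h import *
avg(4)
a=crop("scene","s7.png",180,180,120,90,6)
E
```

```text
pos [0.5802 0.0572 0.1285] F [-1.46  3.17  4.22] sd [0.69 0.23 0.37] T [0.62 0.47 0.01] w 0.0198
```

View pics/s7.png

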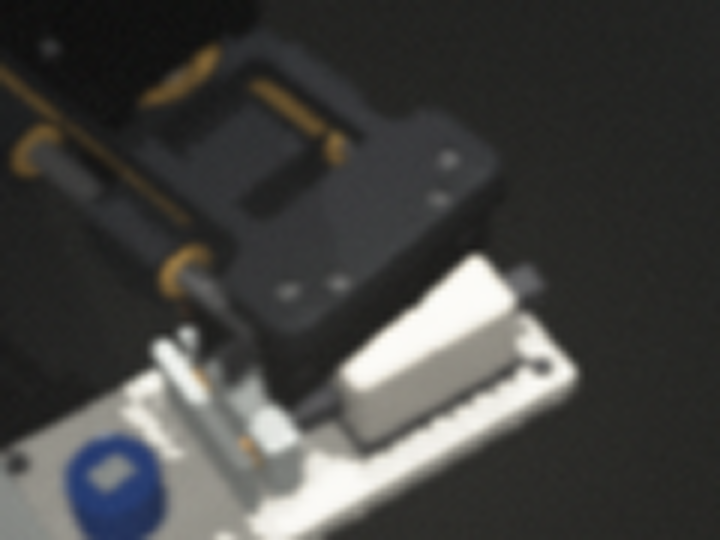

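Emit:
step_arm --series '[{"ax": 0, "ay": 0, "az": 0, "x": 0, "y": 0, "z": 0, "claw": 60}, {"ax": 0, "ay": 0, "az": 0, "x": 0, "y": 0, "z": 0, "claw": 60}, {"ax": 0, "ay": 0, "az": 0, "x": 0, "y": 0, "z": 0, "claw": 60}, {"ax": 0, "ay": 0, "az": 0, "x": 0, "y": 0, "z": 0, "claw": 60}, {"ax": 0, "ay": 0, "az": 0, "x": 0, "y": 0, "z": 0.03, "claw": 60}, {"ax": 0, "ay": 0, "az": 0, "x": 0, "y": 0, "z": 0.07, "claw": 60}, {"ax": 0, "ay": 0, "az": 0, "x": 0, "y": 0, "z": 0.11, "claw": 60}, {"ax": 0, "ay": 0, "az": 0, "x": 0, "y": 0, "z": 0.13, "claw": 60}, {"ax": 0, "ay": 0, "az": 0, "x": 0, "y": 0, "z": 0.13, "claw": 60}]'

```text
time_s: 8.95
tool_pos: [0.582, 0.0566, 0.2622]
tool_rot: [179.6, 0.1, 115.0]
force: [0.2, -1.0, -1.4]
grip_width: 0.0521
```

```bash
python3 - <<'E'
from h import *
avg(4)
a=crop("scene","s8.png",150,150,160,120,5)
b=crop("top","t8.png",250,150,160,120,5)
E
```

```text
pos [0.5805 0.0566 0.2592] F [-0.55 -0.55 -0.86] sd [0.47 0.3  0.32] T [-0.05  0.02  0.01] w 0.0522
```

View pics/s8.png

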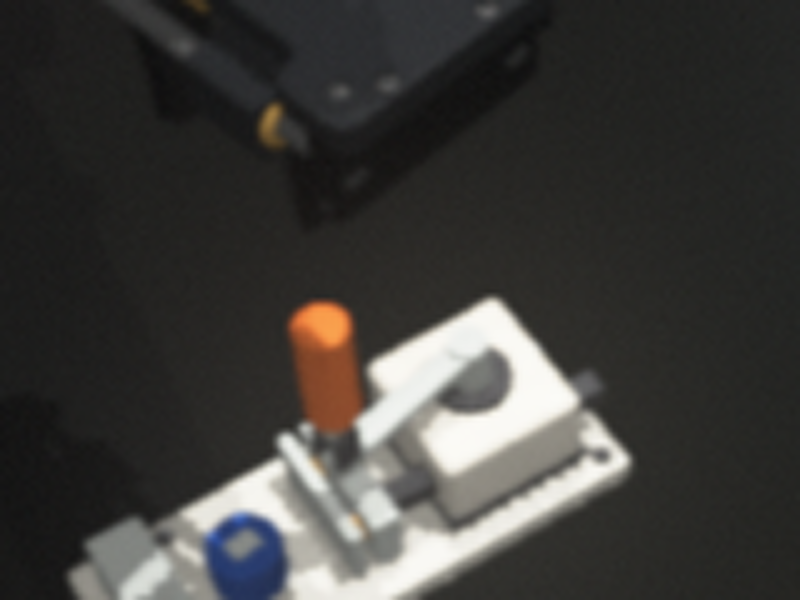

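View pics/t8.png

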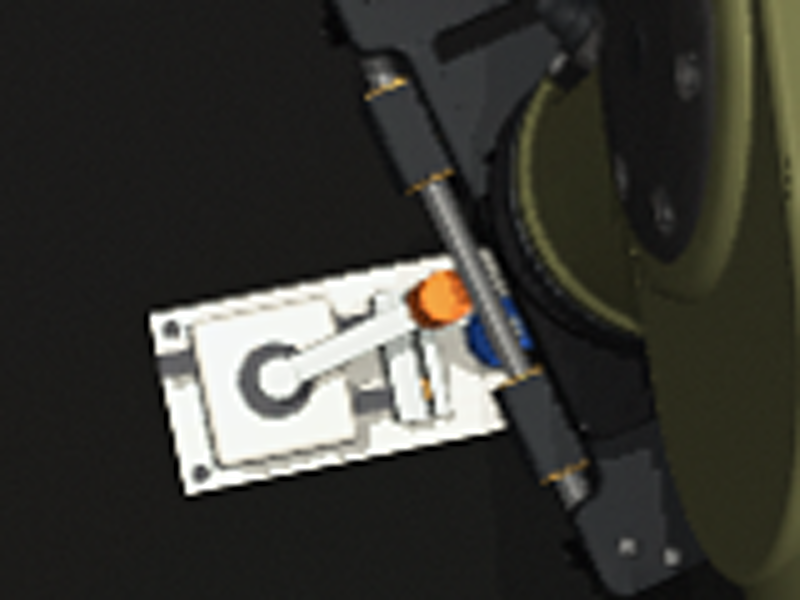

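```bash
python3 - <<'E'
from h import *
t=(250+441/5-.4,150+298/5-.4); h=(250+280/5-.4,150+377/5-.4)
print("sleeve top via top", onz("top",*t,.154), "via scene", onz("scene",150+321/5-.4,150+324/5-.4,.154))
print("hub",onz("top",*h,.08), "gearbox", [onz("top",250+x/5-.4,150+y/5-.4,.055)[:2].round(4) for x,y in((191,325),(330,297),(358,434),(222,466))])
im=vision.read_camera("scene"); m,l,bs=blob(im,(3,150,60),(16,255,255))
for s,c,i in bs:
    if c[1]<260:
        ys,xs=np.nonzero(l==i); vx,vy,x0,y0=cv2.fitLine(np.c_[xs,ys].astype(np.float32),cv2.DIST_L2,0,.01,.01).ravel(); print(c,s,np.degrees(np.arctan2(vy,vx)))
for P in((.577,.0622),(.579,.059)):
    a=proj("scene",(*P,.104));b=proj("scene",(*P,.154));print(a,b,np.degrees(np.arctan2(*(b-a)[::-1])))
E
```

```text
sleeve top via top [0.57687904 0.06605398 0.154     ] via scene [0.57533305 0.06498094 0.154     ]
hub [0.54964984 0.12035397 0.08      ] gearbox [array([0.5717, 0.1561]), array([0.5845, 0.0982]), array([0.5277, 0.086 ]), array([0.5134, 0.1422])]
[214.80645161 222.00716846] [208 210  14  26 279] 82.271645
[215.86995135 232.65306282] [212.50666671 215.64003347] -101.18254488368991
[214.46625308 234.09003767] [211.02674889 217.10916344] -101.45043932499358
```

Emit:
step_arm --series '[{"ax": 0, "ay": 0, "az": 0, "x": -0.003, "y": 0.007, "z": -0.03, "claw": 60}, {"ax": 0, "ay": 0, "az": 0, "x": -0.003, "y": 0.007, "z": -0.06, "claw": 60}, {"ax": 0, "ay": 0, "az": 0, "x": -0.003, "y": 0.007, "z": -0.09, "claw": 60}, {"ax": 0, "ay": 0, "az": 0, "x": -0.003, "y": 0.007, "z": -0.11, "claw": 60}, {"ax": 0, "ay": 0, "az": 0, "x": -0.003, "y": 0.007, "z": -0.125, "claw": 60}, {"ax": 0, "ay": 0, "az": 0, "x": -0.003, "y": 0.007, "z": -0.133, "claw": 60}, {"ax": 0, "ay": 0, "az": 0, "x": -0.003, "y": 0.007, "z": -0.133, "claw": 0}, {"ax": 0, "ay": 0, "az": 0, "x": -0.003, "y": 0.007, "z": -0.133, "claw": 0}, {"ax": 0, "ay": 0, "az": 0, "x": -0.003, "y": 0.007, "z": -0.133, "claw": 0}, {"ax": 0, "ay": 0, "az": 0, "x": -0.003, "y": 0.007, "z": -0.133, "claw": 0}, {"ax": 0, "ay": 0, "az": 0, "x": -0.003, "y": 0.007, "z": -0.133, "claw": 0}, {"ax": 0, "ay": 0, "az": 0, "x": -0.003, "y": 0.007, "z": -0.133, "claw": 0}]' --squeeze 25

```text
time_s: 10.5
tool_pos: [0.5773, 0.0639, 0.1261]
tool_rot: [179.9, 0.0, 115.1]
force: [-0.6, -0.4, 2.0]
grip_width: 0.0188
```

Emit:
step_arm --series '[{"ax": 0, "ay": 0, "az": 0, "x": 0, "y": 0, "z": 0, "claw": 0}, {"ax": 0, "ay": 0, "az": 0, "x": 0, "y": 0, "z": 0, "claw": 0}]'

```text
time_s: 10.7
tool_pos: [0.5773, 0.0639, 0.126]
tool_rot: [179.9, 0.0, 115.1]
force: [-0.4, 0.1, 4.1]
grip_width: 0.0194
```

```bash
python3 - <<'E'
from h import *
avg(4)
E
```

```text
pos [0.5773 0.0639 0.126 ] F [-0.64  0.29  4.76] sd [0.38 0.43 0.73] T [-0.11  0.27  0.  ] w 0.0194
```

Emit:
step_arm --series '[{"ax": 0, "ay": 0, "az": 0, "x": 0.0005, "y": -0.0009, "z": 0, "claw": 0}, {"ax": 0, "ay": 0, "az": 0, "x": 0.0009, "y": -0.0018, "z": 0, "claw": 0}, {"ax": 0, "ay": 0, "az": 0, "x": 0.0009, "y": -0.0018, "z": 0, "claw": 0}]'

```text
time_s: 11.2
tool_pos: [0.5776, 0.0634, 0.126]
tool_rot: [180.0, -0.1, 115.1]
force: [-3.4, 3.0, 6.9]
grip_width: 0.0192
```

```bash
python3 - <<'E'
from h import *
avg(4)
E
```

```text
pos [0.5776 0.0634 0.126 ] F [-2.97  1.79  6.87] sd [0.59 0.72 0.29] T [0.41 0.67 0.01] w 0.0193
```

Emit:
step_arm --series '[{"ax": 0, "ay": 0, "az": 0, "x": 0.0005, "y": -0.0009, "z": 0, "claw": 0}, {"ax": 0, "ay": 0, "az": 0, "x": 0.0009, "y": -0.0018, "z": 0, "claw": 0}, {"ax": 0, "ay": 0, "az": 0, "x": 0.0009, "y": -0.0018, "z": 0, "claw": 0}, {"ax": 0, "ay": 0, "az": 0, "x": 0.0009, "y": -0.0018, "z": 0, "claw": 0}]'

```text
time_s: 11.8
tool_pos: [0.5779, 0.063, 0.126]
tool_rot: [-180.0, -0.2, 115.2]
force: [-3.0, 4.4, 7.7]
grip_width: 0.0192
```

```bash
python3 - <<'E'
from h import *
avg(4)
E
```

```text
pos [0.5779 0.0631 0.1259] F [-4.14  4.03  7.23] sd [0.67 0.82 0.32] T [ 0.93  1.01 -0.01] w 0.0192
```

```bash
cat > tab.py <<'E'
import sys,numpy as np,json
C=np.array([.5495,.1206]);r=.0665
bx,by,f0,st,n=map(float,sys.argv[1:6])
for i in range(1,int(n)+1):
    f=np.radians(f0-st*i);p=C+r*np.array([np.cos(f),np.sin(f)])-[bx,by]
    print(round(f0-st*i,1),p.round(4),(p+[bx,by]).round(4))
E
python3 tab.py .5791 .0603 -64 8 12
```

```text
-72.0 [-0.0091 -0.0029] [0.57   0.0574]
-80.0 [-0.0181 -0.0052] [0.561  0.0551]
-88.0 [-0.0273 -0.0062] [0.5518 0.0541]
-96.0 [-0.0366 -0.0058] [0.5425 0.0545]
-104.0 [-0.0457 -0.0042] [0.5334 0.0561]
-112.0 [-0.0545 -0.0014] [0.5246 0.0589]
-120.0 [-0.0628  0.0027] [0.5162 0.063 ]
-128.0 [-0.0705  0.0079] [0.5086 0.0682]
-136.0 [-0.0774  0.0141] [0.5017 0.0744]
-144.0 [-0.0834  0.0212] [0.4957 0.0815]
-152.0 [-0.0883  0.0291] [0.4908 0.0894]
-160.0 [-0.0921  0.0376] [0.487  0.0979]
```

Emit:
step_arm --series '[{"ax": 0, "ay": 0, "az": 0, "x": -0.0045, "y": -0.0012, "z": 0, "claw": 0}, {"ax": 0, "ay": 0, "az": 0, "x": -0.0091, "y": -0.0029, "z": 0, "claw": 0}, {"ax": 0, "ay": 0, "az": 0, "x": -0.0136, "y": -0.0041, "z": 0, "claw": 0}, {"ax": 0, "ay": 0, "az": 0, "x": -0.0181, "y": -0.0052, "z": 0, "claw": 0}, {"ax": 0, "ay": 0, "az": 0, "x": -0.0227, "y": -0.0058, "z": 0, "claw": 0}, {"ax": 0, "ay": 0, "az": 0, "x": -0.0273, "y": -0.0062, "z": 0, "claw": 0}, {"ax": 0, "ay": 0, "az": 0, "x": -0.032, "y": -0.0061, "z": 0, "claw": 0}, {"ax": 0, "ay": 0, "az": 0, "x": -0.0366, "y": -0.0058, "z": 0, "claw": 0}, {"ax": 0, "ay": 0, "az": 0, "x": -0.0366, "y": -0.0058, "z": 0, "claw": 0}]'

```text
time_s: 12.9
tool_pos: [0.5425, 0.0563, 0.126]
tool_rot: [179.8, -0.1, 115.1]
force: [1.3, 4.6, 4.1]
grip_width: 0.0195
```

```bash
cat >> h.py <<'E'
def chk(n=4,C=(.5495,.1206)):
    m=avg(n);d=m[:2]-C;r=np.hypot(*d);f=np.degrees(np.arctan2(d[1],d[0]));u=d/r;t=np.array([u[1],-u[0]])
    if f>0:f-=360
    print("r",r.round(4),"phi",f.round(2),"crank~",round(np.radians(12.4-f),3),"Frad",(m[3:5]@u).round(2),"Ftan(resist<0)",(m[3:5]@t).round(2))
E
python3 - <<'E'
from h import *
chk()
print(status.get_obs()['time_s'])
E
```

```text
pos [0.5425 0.0563 0.126 ] F [0.86 5.02 4.64] sd [0.47 0.58 0.62] T [ 1.24  0.   -0.01] w 0.0193
r 0.0647 phi -96.22 crank~ 1.896 Frad -5.09 Ftan(resist<0) -0.31
13.1
```

```bash
python3 tab.py .5425 .0545 -96 10 12
```

```text
-106.0 [-0.0113  0.0022] [0.5312 0.0567]
-116.0 [-0.0222  0.0063] [0.5203 0.0608]
-126.0 [-0.0321  0.0123] [0.5104 0.0668]
-136.0 [-0.0408  0.0199] [0.5017 0.0744]
-146.0 [-0.0481  0.0289] [0.4944 0.0834]
-156.0 [-0.0538  0.0391] [0.4887 0.0936]
-166.0 [-0.0575  0.05  ] [0.485  0.1045]
-176.0 [-0.0593  0.0615] [0.4832 0.116 ]
-186.0 [-0.0591  0.0731] [0.4834 0.1276]
-196.0 [-0.0569  0.0844] [0.4856 0.1389]
-206.0 [-0.0528  0.0953] [0.4897 0.1498]
-216.0 [-0.0468  0.1052] [0.4957 0.1597]
```

Emit:
step_arm --series '[{"ax": 0, "ay": 0, "az": 0, "x": -0.0113, "y": 0.0022, "z": 0, "claw": 0}, {"ax": 0, "ay": 0, "az": 0, "x": -0.0222, "y": 0.0063, "z": 0, "claw": 0}, {"ax": 0, "ay": 0, "az": 0, "x": -0.0321, "y": 0.0123, "z": 0, "claw": 0}, {"ax": 0, "ay": 0, "az": 0, "x": -0.0408, "y": 0.0199, "z": 0, "claw": 0}, {"ax": 0, "ay": 0, "az": 0, "x": -0.0481, "y": 0.0289, "z": 0, "claw": 0}, {"ax": 0, "ay": 0, "az": 0, "x": -0.0538, "y": 0.0391, "z": 0, "claw": 0}, {"ax": 0, "ay": 0, "az": 0, "x": -0.0575, "y": 0.05, "z": 0, "claw": 0}, {"ax": 0, "ay": 0, "az": 0, "x": -0.0593, "y": 0.0615, "z": 0, "claw": 0}, {"ax": 0, "ay": 0, "az": 0, "x": -0.0593, "y": 0.0615, "z": 0, "claw": 0}]'

```text
time_s: 14.0
tool_pos: [0.4833, 0.1179, 0.126]
tool_rot: [179.9, -0.0, 115.2]
force: [3.1, 1.8, 5.6]
grip_width: 0.0193
```

```bash
python3 - <<'E'
from h import *
chk()
crop("scene","s9.png",150,150,160,120,5)
E
python3 tab.py .4832 .116 -176 10 7
```

```text
pos [0.4833 0.1177 0.126 ] F [2.58 2.04 5.61] sd [0.55 0.18 0.16] T [ 0.54 -0.7   0.  ] w 0.0193
r 0.0663 phi -177.47 crank~ 3.314 Frad -2.67 Ftan(resist<0) 1.92
-186.0 [0.0002 0.0116] [0.4834 0.1276]
-196.0 [0.0024 0.0229] [0.4856 0.1389]
-206.0 [0.0065 0.0338] [0.4897 0.1498]
-216.0 [0.0125 0.0437] [0.4957 0.1597]
-226.0 [0.0201 0.0524] [0.5033 0.1684]
-236.0 [0.0291 0.0597] [0.5123 0.1757]
-246.0 [0.0393 0.0654] [0.5225 0.1814]
```

View pics/s9.png

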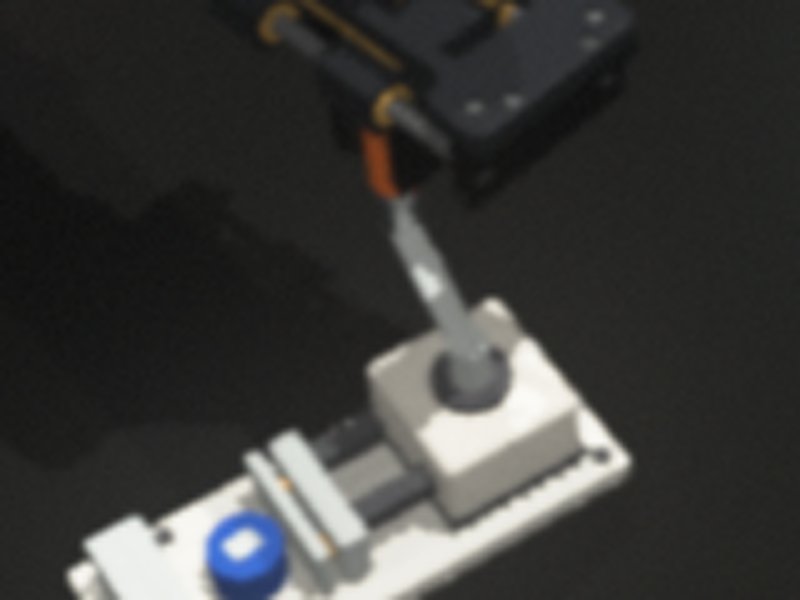

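```bash
sed -i 's/C=np.array(.*;r=.0665/C=np.array([.5484,.1213]);r=.067/' tab.py; sed -i 's/C=(.5495,.1206)/C=(.5484,.1213)/' h.py; python3 tab.py .4832 .116 -176 10 6
```

```text
-186.0 [-0.0014  0.0123] [0.4818 0.1283]
-196.0 [0.0008 0.0238] [0.484  0.1398]
-206.0 [0.005  0.0347] [0.4882 0.1507]
-216.0 [0.011  0.0447] [0.4942 0.1607]
-226.0 [0.0187 0.0535] [0.5019 0.1695]
-236.0 [0.0277 0.0608] [0.5109 0.1768]
```

Emit:
step_arm --series '[{"ax": 0, "ay": 0, "az": 0, "x": -0.0008, "y": 0.006, "z": 0, "claw": 0}, {"ax": 0, "ay": 0, "az": 0, "x": -0.0014, "y": 0.0123, "z": 0, "claw": 0}, {"ax": 0, "ay": 0, "az": 0, "x": 0.0008, "y": 0.0238, "z": 0, "claw": 0}, {"ax": 0, "ay": 0, "az": 0, "x": 0.005, "y": 0.0347, "z": 0, "claw": 0}, {"ax": 0, "ay": 0, "az": 0, "x": 0.011, "y": 0.0447, "z": 0, "claw": 0}, {"ax": 0, "ay": 0, "az": 0, "x": 0.0187, "y": 0.0535, "z": 0, "claw": 0}, {"ax": 0, "ay": 0, "az": 0, "x": 0.0277, "y": 0.0608, "z": 0, "claw": 0}, {"ax": 0, "ay": 0, "az": 0, "x": 0.0277, "y": 0.0608, "z": 0, "claw": 0}]'

```text
time_s: 15.05
tool_pos: [0.5122, 0.1759, 0.1259]
tool_rot: [180.0, 0.2, 115.0]
force: [4.9, -3.4, 6.6]
grip_width: 0.0191
```

```bash
python3 - <<'E'
from h import *
chk()
crop("scene","s10.png",150,200,120,90,6)
crop("top","t10.png",270,185,120,75,6)
print(status.get_obs()['time_s'])
E
python3 tab.py .5109 .1768 -236 4 14
```

```text
pos [0.5119 0.1757 0.1259] F [ 3.92 -3.08  6.5 ] sd [0.57 0.28 0.12] T [-0.48 -0.85  0.01] w 0.0191
r 0.0655 phi -236.17 crank~ 4.338 Frad -4.74 Ftan(resist<0) 1.54
15.35
-240.0 [0.004  0.0025] [0.5149 0.1793]
-244.0 [0.0081 0.0047] [0.519  0.1815]
-248.0 [0.0124 0.0066] [0.5233 0.1834]
-252.0 [0.0168 0.0082] [0.5277 0.185 ]
-256.0 [0.0213 0.0095] [0.5322 0.1863]
-260.0 [0.0259 0.0105] [0.5368 0.1873]
-264.0 [0.0305 0.0111] [0.5414 0.1879]
-268.0 [0.0352 0.0115] [0.5461 0.1883]
-272.0 [0.0398 0.0115] [0.5507 0.1883]
-276.0 [0.0445 0.0111] [0.5554 0.1879]
-280.0 [0.0491 0.0105] [0.56   0.1873]
-284.0 [0.0537 0.0095] [0.5646 0.1863]
-288.0 [0.0582 0.0082] [0.5691 0.185 ]
-292.0 [0.0626 0.0066] [0.5735 0.1834]
```

View pics/s10.png

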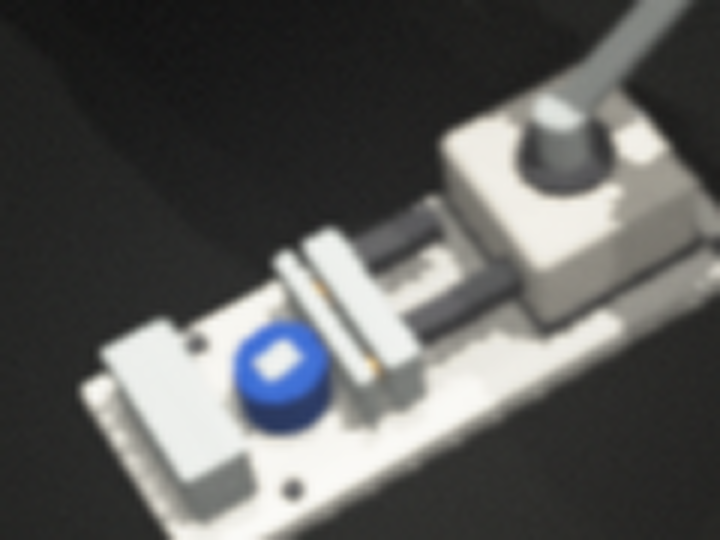

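View pics/t10.png

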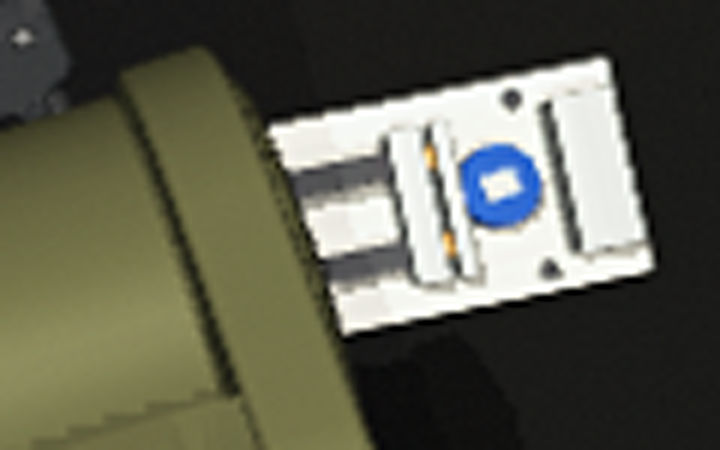

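Emit:
step_arm --series '[{"ax": 0, "ay": 0, "az": 0, "x": 0.002, "y": 0.0013, "z": 0, "claw": 0}, {"ax": 0, "ay": 0, "az": 0, "x": 0.004, "y": 0.0025, "z": 0, "claw": 0}, {"ax": 0, "ay": 0, "az": 0, "x": 0.006, "y": 0.0036, "z": 0, "claw": 0}, {"ax": 0, "ay": 0, "az": 0, "x": 0.0081, "y": 0.0047, "z": 0, "claw": 0}, {"ax": 0, "ay": 0, "az": 0, "x": 0.0102, "y": 0.0057, "z": 0, "claw": 0}, {"ax": 0, "ay": 0, "az": 0, "x": 0.0124, "y": 0.0066, "z": 0, "claw": 0}, {"ax": 0, "ay": 0, "az": 0, "x": 0.0146, "y": 0.0074, "z": 0, "claw": 0}, {"ax": 0, "ay": 0, "az": 0, "x": 0.0168, "y": 0.0082, "z": 0, "claw": 0}, {"ax": 0, "ay": 0, "az": 0, "x": 0.0191, "y": 0.0089, "z": 0, "claw": 0}, {"ax": 0, "ay": 0, "az": 0, "x": 0.0213, "y": 0.0095, "z": 0, "claw": 0}, {"ax": 0, "ay": 0, "az": 0, "x": 0.0236, "y": 0.01, "z": 0, "claw": 0}, {"ax": 0, "ay": 0, "az": 0, "x": 0.0259, "y": 0.0105, "z": 0, "claw": 0}]'

```text
time_s: 16.55
tool_pos: [0.5357, 0.1855, 0.1259]
tool_rot: [-179.8, 0.1, 115.0]
force: [-1.5, -4.4, 10.8]
grip_width: 0.0191
```

```bash
python3 - <<'E'
from h import *
chk(1);chk(1)
chk()
crop("top","t11.png",270,185,120,75,6)
print(status.get_obs()['time_s'])
E
python3 tab.py .5368 .1873 -260 1 12
```

```text
pos [0.5357 0.1855 0.1259] F [-1.53 -4.43 10.76] sd [0. 0. 0.] T [-0.84  0.39 -0.01] w 0.0191
r 0.0655 phi -258.85 crank~ 4.734 Frad -4.05 Ftan(resist<0) -2.36
pos [0.5361 0.1856 0.1259] F [-0.72 -4.59 10.23] sd [0. 0. 0.] T [-0.74  0.13 -0.  ] w 0.0189
r 0.0654 phi -259.15 crank~ 4.739 Frad -4.37 Ftan(resist<0) -1.57
pos [0.5361 0.1856 0.1259] F [-0.27 -4.01  9.56] sd [0.61 0.42 0.33] T [-0.75  0.12  0.02] w 0.0193
r 0.0654 phi -259.13 crank~ 4.739 Frad -3.89 Ftan(resist<0) -1.02
16.9
-261.0 [0.0011 0.0002] [0.5379 0.1875]
-262.0 [0.0023 0.0003] [0.5391 0.1876]
-263.0 [0.0034 0.0005] [0.5402 0.1878]
-264.0 [0.0046 0.0006] [0.5414 0.1879]
-265.0 [0.0058 0.0007] [0.5426 0.188 ]
-266.0 [0.0069 0.0008] [0.5437 0.1881]
-267.0 [0.0081 0.0009] [0.5449 0.1882]
-268.0 [0.0093 0.001 ] [0.5461 0.1883]
-269.0 [0.0104 0.001 ] [0.5472 0.1883]
-270.0 [0.0116 0.001 ] [0.5484 0.1883]
-271.0 [0.0128 0.001 ] [0.5496 0.1883]
-272.0 [0.0139 0.001 ] [0.5507 0.1883]
```

View pics/t11.png

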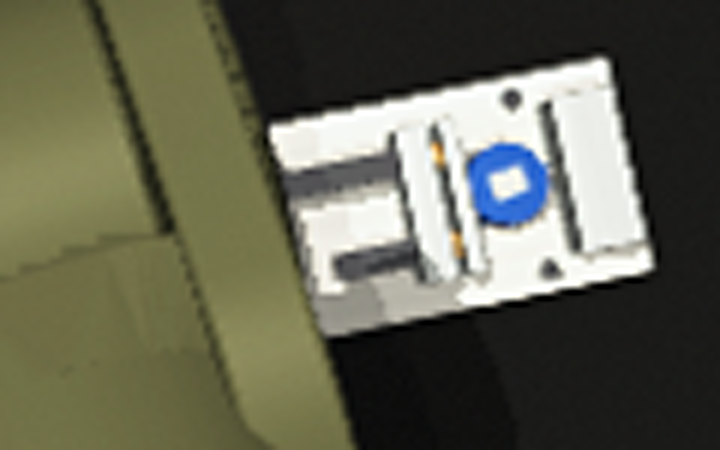

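```bash
python3 tab.py .5368 .1873 -260 2 12; python3 - <<'E'
from h import *
b=[onz("top",270+x/6-.4,185+y/6-.4,.034) for x,y in((469,190),(549,180))]; print(np.linalg.norm(b[0]-b[1]))
import numpy as np
im=vision.read_camera("top");m,l,bs=blob(im,(105,120,60),(128,255,255))
for s,c,i in bs:
    if 340<c[0]<365: 
        pts=cv2.findContours((l==i).astype(np.uint8),cv2.RETR_EXTERNAL,cv2.CHAIN_APPROX_NONE)[0][0];print(s,cv2.minEnclosingCircle(pts),cv2.fitEllipse(pts))
E
```

```text
-262.0 [0.0023 0.0003] [0.5391 0.1876]
-264.0 [0.0046 0.0006] [0.5414 0.1879]
-266.0 [0.0069 0.0008] [0.5437 0.1881]
-268.0 [0.0093 0.001 ] [0.5461 0.1883]
-270.0 [0.0116 0.001 ] [0.5484 0.1883]
-272.0 [0.0139 0.001 ] [0.5507 0.1883]
-274.0 [0.0163 0.0008] [0.5531 0.1881]
-276.0 [0.0186 0.0006] [0.5554 0.1879]
-278.0 [0.0209 0.0003] [0.5577 0.1876]
-280.0 [ 0.0232 -0.    ] [0.56   0.1873]
-282.0 [ 0.0255 -0.0005] [0.5623 0.1868]
-284.0 [ 0.0278 -0.001 ] [0.5646 0.1863]
0.028826941285789037
[348 209  13  13 109] ((353.8829650878906, 215.41488647460938), 6.802377223968506) ((354.0594787597656, 215.15008544921875), (12.140040397644043, 12.783255577087402), 161.0934600830078)
```

Emit:
step_arm --series '[{"ax": 0, "ay": 0, "az": 0, "x": 0.0023, "y": 0.0003, "z": 0, "claw": 0}, {"ax": 0, "ay": 0, "az": 0, "x": 0.0046, "y": 0.0006, "z": 0, "claw": 0}, {"ax": 0, "ay": 0, "az": 0, "x": 0.0069, "y": 0.0008, "z": 0, "claw": 0}, {"ax": 0, "ay": 0, "az": 0, "x": 0.0093, "y": 0.001, "z": 0, "claw": 0}, {"ax": 0, "ay": 0, "az": 0, "x": 0.0116, "y": 0.001, "z": 0, "claw": 0}, {"ax": 0, "ay": 0, "az": 0, "x": 0.0139, "y": 0.001, "z": 0, "claw": 0}, {"ax": 0, "ay": 0, "az": 0, "x": 0.0163, "y": 0.0008, "z": 0, "claw": 0}, {"ax": 0, "ay": 0, "az": 0, "x": 0.0186, "y": 0.0006, "z": 0, "claw": 0}]'

```text
time_s: 17.75
tool_pos: [0.5539, 0.1865, 0.1259]
tool_rot: [-179.8, 0.0, 115.0]
force: [-2.7, -3.5, 11.4]
grip_width: 0.0193
```

```bash
python3 - <<'E'
from h import *
chk(1);chk(1)
chk()
crop("top","t12.png",270,185,120,75,6)
print(status.get_obs()['time_s'])
E
python3 tab.py .5554 .1879 -276 1.5 12
```

```text
pos [0.5539 0.1865 0.1259] F [-2.71 -3.46 11.36] sd [0. 0. 0.] T [-0.67  0.55  0.02] w 0.0193
r 0.0654 phi -274.8 crank~ 5.013 Frad -3.67 Ftan(resist<0) -2.41
pos [0.5543 0.1864 0.1259] F [-1.27 -3.79 10.73] sd [0. 0. 0.] T [-0.59  0.48  0.05] w 0.0196
r 0.0654 phi -275.14 crank~ 5.019 Frad -3.89 Ftan(resist<0) -0.92
pos [0.5542 0.1864 0.1259] F [-0.72 -2.58  9.89] sd [0.55 0.77 0.37] T [-0.63  0.34 -0.02] w 0.0193
r 0.0654 phi -275.09 crank~ 5.018 Frad -2.63 Ftan(resist<0) -0.49
18.1
-277.5 [ 0.0017 -0.0002] [0.5571 0.1877]
-279.0 [ 0.0035 -0.0004] [0.5589 0.1875]
-280.5 [ 0.0052 -0.0007] [0.5606 0.1872]
-282.0 [ 0.0069 -0.0011] [0.5623 0.1868]
-283.5 [ 0.0086 -0.0015] [0.564  0.1864]
-285.0 [ 0.0103 -0.0019] [0.5657 0.186 ]
-286.5 [ 0.012  -0.0024] [0.5674 0.1855]
-288.0 [ 0.0137 -0.0029] [0.5691 0.185 ]
-289.5 [ 0.0154 -0.0034] [0.5708 0.1845]
-291.0 [ 0.017  -0.0041] [0.5724 0.1838]
-292.5 [ 0.0186 -0.0047] [0.574  0.1832]
-294.0 [ 0.0203 -0.0054] [0.5757 0.1825]
```

View pics/t12.png

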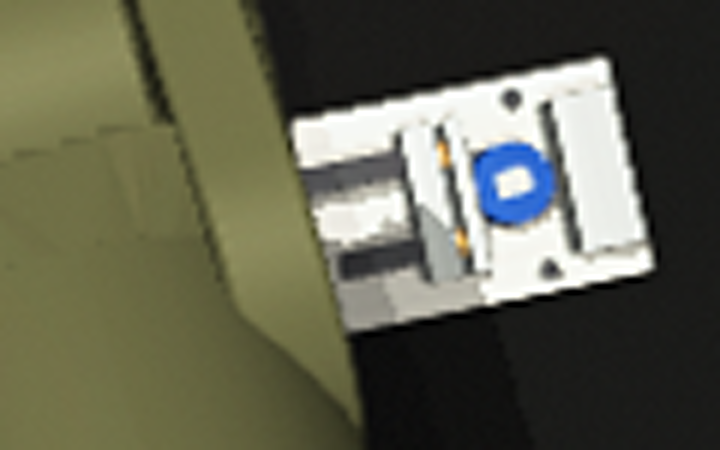

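Emit:
step_arm --series '[{"ax": 0, "ay": 0, "az": 0, "x": 0.0017, "y": -0.0002, "z": 0, "claw": 0}, {"ax": 0, "ay": 0, "az": 0, "x": 0.0035, "y": -0.0004, "z": 0, "claw": 0}, {"ax": 0, "ay": 0, "az": 0, "x": 0.0052, "y": -0.0007, "z": 0, "claw": 0}, {"ax": 0, "ay": 0, "az": 0, "x": 0.0069, "y": -0.0011, "z": 0, "claw": 0}, {"ax": 0, "ay": 0, "az": 0, "x": 0.0086, "y": -0.0015, "z": 0, "claw": 0}, {"ax": 0, "ay": 0, "az": 0, "x": 0.0103, "y": -0.0019, "z": 0, "claw": 0}]'

```text
time_s: 18.7
tool_pos: [0.5639, 0.1848, 0.1259]
tool_rot: [-179.7, 0.0, 115.0]
force: [-3.0, -2.4, 10.9]
grip_width: 0.0192
```

```bash
python3 - <<'E'
from h import *
chk(1);chk(1)
chk()
E
python3 tab.py .5657 .186 -285 1 12
```

```text
pos [0.5639 0.1848 0.1259] F [-2.99 -2.37 10.95] sd [0. 0. 0.] T [-0.58  0.72 -0.03] w 0.0192
r 0.0654 phi -283.74 crank~ 5.169 Frad -3.01 Ftan(resist<0) -2.34
pos [0.5642 0.1847 0.1259] F [-2.51 -2.98 11.3 ] sd [0. 0. 0.] T [-0.5   0.56 -0.02] w 0.0194
r 0.0654 phi -284.02 crank~ 5.173 Frad -3.5 Ftan(resist<0) -1.71
pos [0.5642 0.1848 0.1259] F [-1.83 -2.89 10.61] sd [0.2  0.36 0.18] T [-0.56  0.46 -0.01] w 0.0195
r 0.0654 phi -283.97 crank~ 5.173 Frad -3.25 Ftan(resist<0) -1.08
-286.0 [ 0.0012 -0.0003] [0.5669 0.1857]
-287.0 [ 0.0023 -0.0006] [0.568  0.1854]
-288.0 [ 0.0034 -0.001 ] [0.5691 0.185 ]
-289.0 [ 0.0045 -0.0014] [0.5702 0.1846]
-290.0 [ 0.0056 -0.0017] [0.5713 0.1843]
-291.0 [ 0.0067 -0.0022] [0.5724 0.1838]
-292.0 [ 0.0078 -0.0026] [0.5735 0.1834]
-293.0 [ 0.0089 -0.003 ] [0.5746 0.183 ]
-294.0 [ 0.01   -0.0035] [0.5757 0.1825]
-295.0 [ 0.011 -0.004] [0.5767 0.182 ]
-296.0 [ 0.0121 -0.0045] [0.5778 0.1815]
-297.0 [ 0.0131 -0.005 ] [0.5788 0.181 ]
```

Emit:
step_arm --series '[{"ax": 0, "ay": 0, "az": 0, "x": 0.0012, "y": -0.0003, "z": 0, "claw": 0}, {"ax": 0, "ay": 0, "az": 0, "x": 0.0023, "y": -0.0006, "z": 0, "claw": 0}, {"ax": 0, "ay": 0, "az": 0, "x": 0.0034, "y": -0.001, "z": 0, "claw": 0}, {"ax": 0, "ay": 0, "az": 0, "x": 0.0045, "y": -0.0014, "z": 0, "claw": 0}, {"ax": 0, "ay": 0, "az": 0, "x": 0.0056, "y": -0.0017, "z": 0, "claw": 0}, {"ax": 0, "ay": 0, "az": 0, "x": 0.0067, "y": -0.0022, "z": 0, "claw": 0}]'

```text
time_s: 19.6
tool_pos: [0.5705, 0.1828, 0.1259]
tool_rot: [-179.7, -0.0, 115.0]
force: [-2.3, -2.0, 10.9]
grip_width: 0.0193
```

```bash
python3 - <<'E'
from h import *
chk(1);chk(1)
chk()
crop("top","t13.png",270,185,120,75,6)
crop("scene","s13.png",150,230,80,60,8)
E
python3 tab.py .5724 .1838 -291 1 12
```

```text
pos [0.5705 0.1828 0.1259] F [-2.27 -2.01 10.91] sd [0. 0. 0.] T [-0.5   0.75  0.02] w 0.0193
r 0.0654 phi -289.72 crank~ 5.273 Frad -2.66 Ftan(resist<0) -1.46
pos [0.5707 0.1828 0.1259] F [-2.96 -1.78 11.03] sd [0. 0. 0.] T [-0.44  0.68  0.  ] w 0.0191
r 0.0654 phi -289.93 crank~ 5.277 Frad -2.68 Ftan(resist<0) -2.17
pos [0.5707 0.1828 0.1259] F [-2.94 -2.66 10.78] sd [0.49 0.01 0.5 ] T [-0.5   0.63  0.01] w 0.0194
r 0.0654 phi -289.9 crank~ 5.276 Frad -3.5 Ftan(resist<0) -1.86
-292.0 [ 0.0011 -0.0004] [0.5735 0.1834]
-293.0 [ 0.0022 -0.0008] [0.5746 0.183 ]
-294.0 [ 0.0033 -0.0013] [0.5757 0.1825]
-295.0 [ 0.0043 -0.0018] [0.5767 0.182 ]
-296.0 [ 0.0054 -0.0023] [0.5778 0.1815]
-297.0 [ 0.0064 -0.0028] [0.5788 0.181 ]
-298.0 [ 0.0075 -0.0033] [0.5799 0.1805]
-299.0 [ 0.0085 -0.0039] [0.5809 0.1799]
-300.0 [ 0.0095 -0.0045] [0.5819 0.1793]
-301.0 [ 0.0105 -0.0051] [0.5829 0.1787]
-302.0 [ 0.0115 -0.0057] [0.5839 0.1781]
-303.0 [ 0.0125 -0.0063] [0.5849 0.1775]
```

View pics/t13.png

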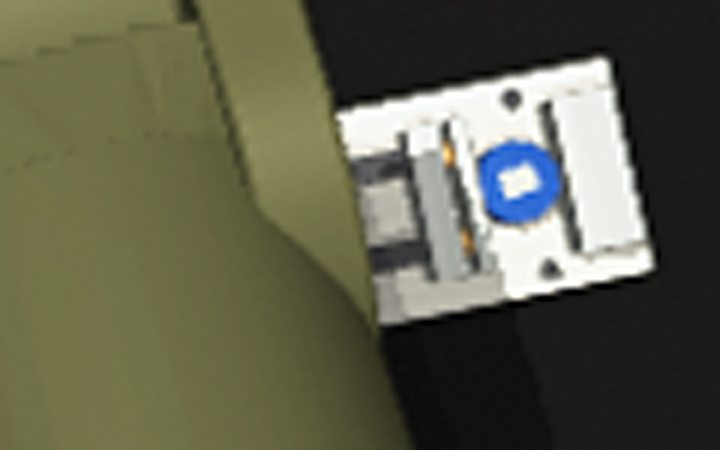

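View pics/s13.png

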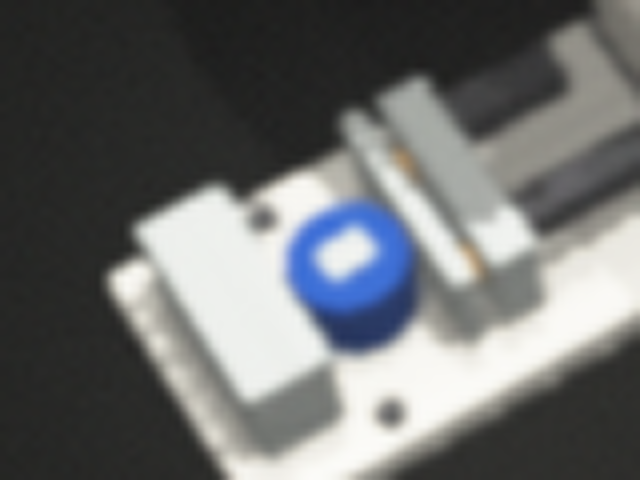

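Emit:
step_arm --series '[{"ax": 0, "ay": 0, "az": 0, "x": 0.0011, "y": -0.0004, "z": 0, "claw": 0}, {"ax": 0, "ay": 0, "az": 0, "x": 0.0022, "y": -0.0008, "z": 0, "claw": 0}, {"ax": 0, "ay": 0, "az": 0, "x": 0.0033, "y": -0.0013, "z": 0, "claw": 0}, {"ax": 0, "ay": 0, "az": 0, "x": 0.0043, "y": -0.0018, "z": 0, "claw": 0}]'

```text
time_s: 20.4
tool_pos: [0.5747, 0.1811, 0.1259]
tool_rot: [-179.7, -0.0, 115.0]
force: [-2.9, -2.2, 11.5]
grip_width: 0.0192
```

```bash
python3 - <<'E'
from h import *
chk(1);chk(1)
chk()
E
```

```text
pos [0.5747 0.1811 0.1259] F [-2.9  -2.23 11.52] sd [0. 0. 0.] T [-0.43  0.76 -0.04] w 0.0192
r 0.0654 phi -293.72 crank~ 5.343 Frad -3.21 Ftan(resist<0) -1.76
pos [0.5749 0.1811 0.1259] F [-2.61 -2.6  10.75] sd [0. 0. 0.] T [-0.41  0.72 -0.02] w 0.0196
r 0.0653 phi -293.88 crank~ 5.346 Frad -3.43 Ftan(resist<0) -1.34
pos [0.5749 0.1811 0.1259] F [-2.81 -2.64 10.9 ] sd [0.66 0.31 0.45] T [-0.49  0.66 -0.01] w 0.0193
r 0.0654 phi -293.87 crank~ 5.345 Frad -3.55 Ftan(resist<0) -1.5
```

Emit:
step_arm --series '[{"ax": 0, "ay": 0, "az": 0, "x": 0.0011, "y": -0.0005, "z": 0, "claw": 0}, {"ax": 0, "ay": 0, "az": 0, "x": 0.0021, "y": -0.001, "z": 0, "claw": 0}, {"ax": 0, "ay": 0, "az": 0, "x": 0.0032, "y": -0.0015, "z": 0, "claw": 0}]'

```text
time_s: 21.0
tool_pos: [0.5778, 0.1797, 0.1259]
tool_rot: [-179.7, -0.0, 115.0]
force: [-2.1, -1.8, 11.1]
grip_width: 0.0194
```

```bash
python3 - <<'E'
from h import *
chk(1);chk(1)
chk()
crop("top","t14.png",270,185,120,75,6)
crop("scene","s14.png",150,230,80,60,8)
E
python3 tab.py .5799 .1805 -298 1 12
```

```text
pos [0.5778 0.1797 0.1259] F [-2.07 -1.75 11.12] sd [0. 0. 0.] T [-0.43  0.83  0.04] w 0.0194
r 0.0654 phi -296.7 crank~ 5.395 Frad -2.5 Ftan(resist<0) -1.06
pos [0.578  0.1796 0.1259] F [-3.39 -1.98 11.04] sd [0. 0. 0.] T [-0.45  0.76 -0.03] w 0.0192
r 0.0654 phi -296.93 crank~ 5.399 Frad -3.31 Ftan(resist<0) -2.13
pos [0.578  0.1796 0.1259] F [-2.87 -2.42 10.81] sd [0.5  0.44 0.44] T [-0.49  0.69  0.  ] w 0.0191
r 0.0654 phi -296.9 crank~ 5.398 Frad -3.46 Ftan(resist<0) -1.47
-299.0 [ 0.001  -0.0006] [0.5809 0.1799]
-300.0 [ 0.002  -0.0012] [0.5819 0.1793]
-301.0 [ 0.003  -0.0018] [0.5829 0.1787]
-302.0 [ 0.004  -0.0024] [0.5839 0.1781]
-303.0 [ 0.005 -0.003] [0.5849 0.1775]
-304.0 [ 0.006  -0.0037] [0.5859 0.1768]
-305.0 [ 0.0069 -0.0043] [0.5868 0.1762]
-306.0 [ 0.0079 -0.005 ] [0.5878 0.1755]
-307.0 [ 0.0088 -0.0057] [0.5887 0.1748]
-308.0 [ 0.0097 -0.0064] [0.5896 0.1741]
-309.0 [ 0.0107 -0.0071] [0.5906 0.1734]
-310.0 [ 0.0116 -0.0079] [0.5915 0.1726]
```

View pics/s14.png

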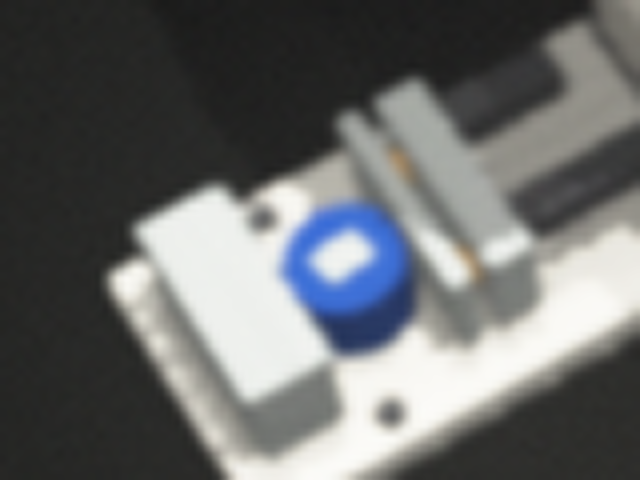

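View pics/t14.png

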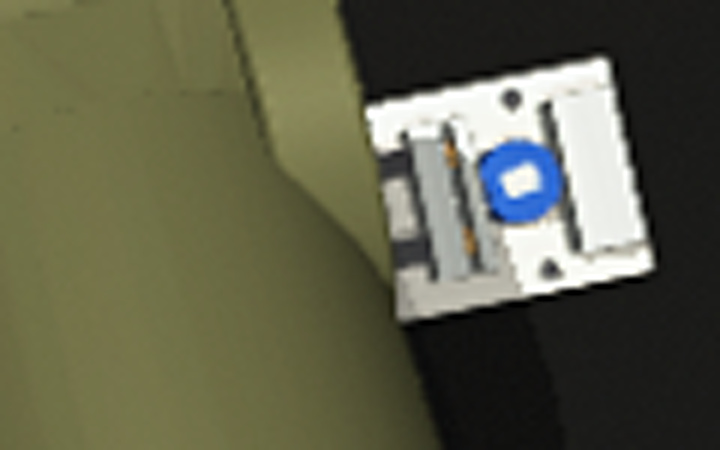

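Emit:
step_arm --series '[{"ax": 0, "ay": 0, "az": 0, "x": 0.001, "y": -0.0006, "z": 0, "claw": 0}, {"ax": 0, "ay": 0, "az": 0, "x": 0.002, "y": -0.0012, "z": 0, "claw": 0}, {"ax": 0, "ay": 0, "az": 0, "x": 0.003, "y": -0.0018, "z": 0, "claw": 0}]'

```text
time_s: 21.7
tool_pos: [0.5807, 0.1781, 0.1259]
tool_rot: [-179.7, -0.0, 115.0]
force: [-2.9, -1.6, 10.7]
grip_width: 0.0194
```

```bash
python3 - <<'E'
from h import *
chk(1);chk(1)
chk()
E
```

```text
pos [0.5807 0.1781 0.1259] F [-2.95 -1.62 10.71] sd [0. 0. 0.] T [-0.3   0.92  0.05] w 0.0194
r 0.0654 phi -299.63 crank~ 5.446 Frad -2.87 Ftan(resist<0) -1.76
pos [0.5809 0.178  0.1259] F [-3.53 -2.08 10.12] sd [0. 0. 0.] T [-0.33  0.79 -0.04] w 0.0189
r 0.0654 phi -299.83 crank~ 5.449 Frad -3.57 Ftan(resist<0) -2.03
pos [0.5809 0.178  0.1259] F [-2.92 -1.96 10.8 ] sd [0.53 0.44 0.82] T [-0.4   0.7  -0.02] w 0.0191
r 0.0654 phi -299.82 crank~ 5.449 Frad -3.15 Ftan(resist<0) -1.56
```

Emit:
step_arm --series '[{"ax": 0, "ay": 0, "az": 0, "x": 0.001, "y": -0.0006, "z": 0, "claw": 0}, {"ax": 0, "ay": 0, "az": 0, "x": 0.002, "y": -0.0012, "z": 0, "claw": 0}, {"ax": 0, "ay": 0, "az": 0, "x": 0.003, "y": -0.0019, "z": 0, "claw": 0}]'

```text
time_s: 22.3
tool_pos: [0.5835, 0.1765, 0.1259]
tool_rot: [-179.7, -0.1, 115.1]
force: [-3.9, -1.7, 11.2]
grip_width: 0.0195
```

```bash
python3 - <<'E'
from h import *
chk(1);chk(1)
chk()
crop("scene","s15.png",150,230,80,60,8)
E
```

```text
pos [0.5835 0.1765 0.1259] F [-3.93 -1.68 11.16] sd [0. 0. 0.] T [-0.25  0.98  0.03] w 0.0195
r 0.0654 phi -302.48 crank~ 5.496 Frad -3.52 Ftan(resist<0) -2.41
pos [0.5837 0.1763 0.1259] F [-3.52 -1.39 12.01] sd [0. 0. 0.] T [-0.26  0.91 -0.03] w 0.0191
r 0.0653 phi -302.7 crank~ 5.499 Frad -3.07 Ftan(resist<0) -2.21
pos [0.5837 0.1763 0.1259] F [-3.21 -1.99 11.67] sd [0.43 0.23 0.56] T [-0.32  0.85  0.01] w 0.0191
r 0.0654 phi -302.67 crank~ 5.499 Frad -3.41 Ftan(resist<0) -1.62
```

View pics/s15.png

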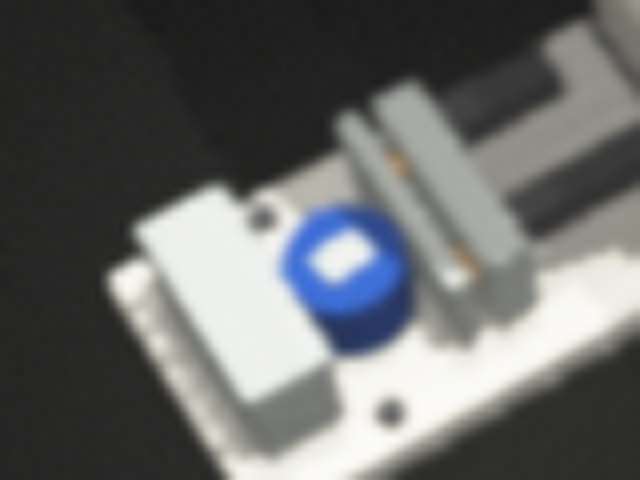

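Emit:
step_arm --series '[{"ax": 0, "ay": 0, "az": 0, "x": 0.0009, "y": -0.0006, "z": 0, "claw": 0}, {"ax": 0, "ay": 0, "az": 0, "x": 0.0019, "y": -0.0013, "z": 0, "claw": 0}, {"ax": 0, "ay": 0, "az": 0, "x": 0.0028, "y": -0.002, "z": 0, "claw": 0}]'

```text
time_s: 22.95
tool_pos: [0.5861, 0.1747, 0.1259]
tool_rot: [-179.7, -0.1, 115.1]
force: [-5.3, -1.0, 11.9]
grip_width: 0.0193
```

```bash
python3 - <<'E'
from h import *
chk(1);chk(1)
chk()
E
python3 tab.py .5887 .1748 -307 1 12
```

```text
pos [0.5861 0.1747 0.1259] F [-5.26 -1.   11.94] sd [0. 0. 0.] T [-0.18  1.13  0.02] w 0.0193
r 0.0653 phi -305.22 crank~ 5.543 Frad -3.85 Ftan(resist<0) -3.73
pos [0.5862 0.1746 0.1259] F [-3.68 -0.66 11.91] sd [0. 0. 0.] T [-0.22  1.01 -0.01] w 0.0188
r 0.0654 phi -305.37 crank~ 5.546 Frad -2.67 Ftan(resist<0) -2.62
pos [0.5862 0.1746 0.1259] F [-4.22 -1.19 11.47] sd [0.41 0.07 0.47] T [-0.23  0.97 -0.  ] w 0.0194
r 0.0654 phi -305.35 crank~ 5.546 Frad -3.42 Ftan(resist<0) -2.75
-308.0 [ 0.0009 -0.0007] [0.5896 0.1741]
-309.0 [ 0.0019 -0.0014] [0.5906 0.1734]
-310.0 [ 0.0028 -0.0022] [0.5915 0.1726]
-311.0 [ 0.0037 -0.0029] [0.5924 0.1719]
-312.0 [ 0.0045 -0.0037] [0.5932 0.1711]
-313.0 [ 0.0054 -0.0045] [0.5941 0.1703]
-314.0 [ 0.0062 -0.0053] [0.5949 0.1695]
-315.0 [ 0.0071 -0.0061] [0.5958 0.1687]
-316.0 [ 0.0079 -0.007 ] [0.5966 0.1678]
-317.0 [ 0.0087 -0.0078] [0.5974 0.167 ]
-318.0 [ 0.0095 -0.0087] [0.5982 0.1661]
-319.0 [ 0.0103 -0.0095] [0.599  0.1653]
```

Emit:
step_arm --series '[{"ax": 0, "ay": 0, "az": 0, "x": 0.0009, "y": -0.0007, "z": 0, "claw": 0}, {"ax": 0, "ay": 0, "az": 0, "x": 0.0019, "y": -0.0014, "z": 0, "claw": 0}, {"ax": 0, "ay": 0, "az": 0, "x": 0.0028, "y": -0.0022, "z": 0, "claw": 0}]'

```text
time_s: 23.55
tool_pos: [0.5886, 0.1728, 0.1258]
tool_rot: [-179.7, -0.1, 115.1]
force: [-4.8, -0.7, 11.1]
grip_width: 0.0194
```

```bash
python3 - <<'E'
from h import *
chk(1);chk(1)
chk()
E
```

```text
pos [0.5886 0.1728 0.1258] F [-4.8  -0.67 11.07] sd [0. 0. 0.] T [-0.04  1.2  -0.04] w 0.0194
r 0.0653 phi -307.96 crank~ 5.591 Frad -3.48 Ftan(resist<0) -3.38
pos [0.5888 0.1727 0.1259] F [-4.67 -1.14 11.66] sd [0. 0. 0.] T [-0.13  1.14 -0.05] w 0.0193
r 0.0654 phi -308.19 crank~ 5.595 Frad -3.78 Ftan(resist<0) -2.96
pos [0.5888 0.1727 0.1259] F [-4.71 -1.38 11.67] sd [0.59 0.15 0.59] T [-0.16  1.09  0.02] w 0.0192
r 0.0654 phi -308.13 crank~ 5.594 Frad -3.99 Ftan(resist<0) -2.85
```

Emit:
step_arm --series '[{"ax": 0, "ay": 0, "az": 0, "x": 0.0009, "y": -0.0007, "z": 0, "claw": 0}, {"ax": 0, "ay": 0, "az": 0, "x": 0.0017, "y": -0.0015, "z": 0, "claw": 0}, {"ax": 0, "ay": 0, "az": 0, "x": 0.0026, "y": -0.0023, "z": 0, "claw": 0}]'

```text
time_s: 24.15
tool_pos: [0.591, 0.1709, 0.1259]
tool_rot: [-179.7, -0.1, 115.1]
force: [-4.7, 0.4, 13.5]
grip_width: 0.0191
```

```bash
python3 - <<'E'
from h import *
chk(1);chk(1)
chk()
crop("scene","s16.png",150,230,80,60,8)
E
```

```text
pos [0.591  0.1709 0.1259] F [-4.74  0.45 13.51] sd [0. 0. 0.] T [-0.04  1.32 -0.04] w 0.0191
r 0.0654 phi -310.67 crank~ 5.639 Frad -2.75 Ftan(resist<0) -3.89
pos [0.5911 0.1708 0.1259] F [-4.83  0.34 11.86] sd [0. 0. 0.] T [ 0.03  1.3  -0.04] w 0.0193
r 0.0654 phi -310.82 crank~ 5.641 Frad -2.9 Ftan(resist<0) -3.88
pos [0.5911 0.1708 0.1259] F [-4.93 -0.94 12.26] sd [0.46 0.18 0.4 ] T [-0.05  1.22  0.03] w 0.0193
r 0.0654 phi -310.82 crank~ 5.641 Frad -3.93 Ftan(resist<0) -3.11
```

View pics/s16.png

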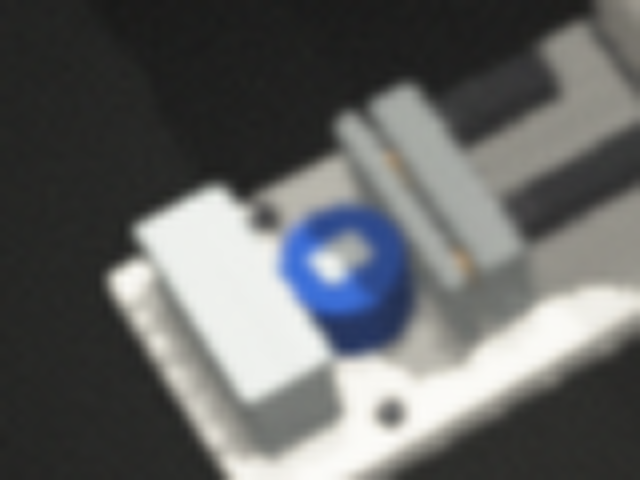

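Emit:
step_arm --series '[{"ax": 0, "ay": 0, "az": 0, "x": -0.001, "y": 0.0002, "z": 0.0005, "claw": 0}, {"ax": 0, "ay": 0, "az": 0, "x": -0.002, "y": 0.0003, "z": 0.001, "claw": 0}, {"ax": 0, "ay": 0, "az": 0, "x": -0.0026, "y": 0.0004, "z": 0.0015, "claw": 0}, {"ax": 0, "ay": 0, "az": 0, "x": -0.0026, "y": 0.0004, "z": 0.0015, "claw": 0}]'

```text
time_s: 24.9
tool_pos: [0.5899, 0.1714, 0.1261]
tool_rot: [-179.9, -0.1, 115.1]
force: [0.1, 1.5, 2.3]
grip_width: 0.0197
```

```bash
python3 - <<'E'
from h import *
chk()
E
```

```text
pos [0.59   0.1714 0.1261] F [-0.57  2.09  2.1 ] sd [0.46 0.55 0.54] T [ 0.54  0.24 -0.02] w 0.0194
r 0.0651 phi -309.69 crank~ 5.622 Frad 1.24 Ftan(resist<0) -1.77
```

Emit:
step_arm --series '[{"ax": 0, "ay": 0, "az": 0, "x": 0.0006, "y": 0.0008, "z": 0, "claw": 0}, {"ax": 0, "ay": 0, "az": 0, "x": 0.0008, "y": 0.001, "z": 0, "claw": 0}, {"ax": 0, "ay": 0, "az": 0, "x": 0.0008, "y": 0.001, "z": 0, "claw": 60}, {"ax": 0, "ay": 0, "az": 0, "x": 0.0008, "y": 0.001, "z": 0, "claw": 60}, {"ax": 0, "ay": 0, "az": 0, "x": 0.0008, "y": 0.001, "z": 0, "claw": 60}, {"ax": 0, "ay": 0, "az": 0, "x": 0.0008, "y": 0.001, "z": 0, "claw": 60}, {"ax": 0, "ay": 0, "az": 0, "x": 0.0008, "y": 0.001, "z": 0, "claw": 60}, {"ax": 0, "ay": 0, "az": 0, "x": 0.0008, "y": 0.001, "z": 0, "claw": 60}]'

```text
time_s: 25.9
tool_pos: [0.5922, 0.1715, 0.1269]
tool_rot: [180.0, 0.0, 115.1]
force: [0.6, 1.0, 1.2]
grip_width: 0.0509
```

```bash
python3 - <<'E'
from h import *
chk(2)
crop("scene","s17.png",150,150,160,120,5)
E
```

```text
pos [0.5922 0.1716 0.127 ] F [0.1  0.34 0.61] sd [0.45 0.7  0.61] T [-0.04  0.04 -0.  ] w 0.0511
r 0.0667 phi -311.04 crank~ 5.645 Frad 0.32 Ftan(resist<0) -0.15
```

View pics/s17.png

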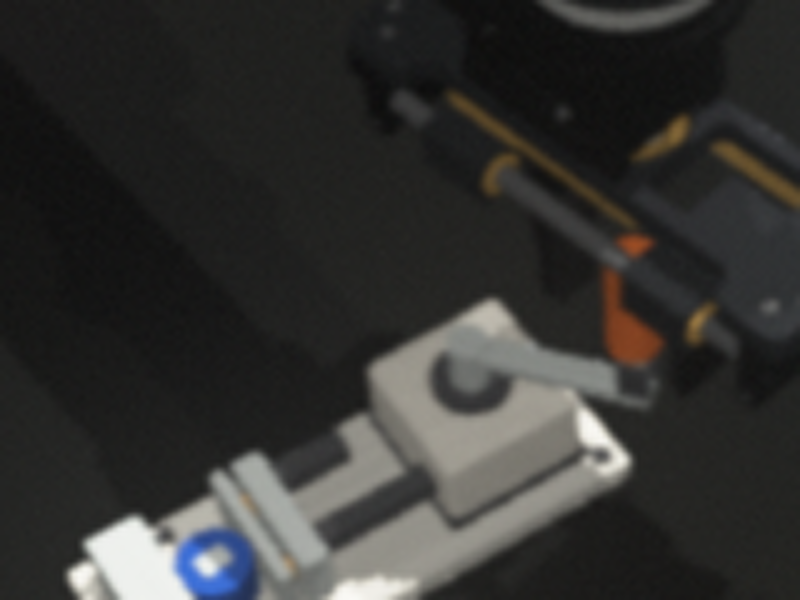

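Released; rise clear.

Emit:
step_arm --series '[{"ax": 0, "ay": 0, "az": 0, "x": 0, "y": 0, "z": 0.015, "claw": 70}, {"ax": 0, "ay": 0, "az": 0, "x": 0, "y": 0, "z": 0.04, "claw": 70}, {"ax": 0, "ay": 0, "az": 0, "x": 0, "y": 0, "z": 0.07, "claw": 70}, {"ax": 0, "ay": 0, "az": 0, "x": 0, "y": 0, "z": 0.1, "claw": 70}, {"ax": 0, "ay": 0, "az": 0, "x": 0, "y": 0.03, "z": 0.12, "claw": 70}, {"ax": 0, "ay": 0, "az": 0, "x": 0, "y": 0.07, "z": 0.13, "claw": 70}, {"ax": 0, "ay": 0, "az": 0, "x": 0, "y": 0.11, "z": 0.13, "claw": 70}, {"ax": 0, "ay": 0, "az": 0, "x": 0, "y": 0.15, "z": 0.13, "claw": 70}, {"ax": 0, "ay": 0, "az": 0, "x": 0, "y": 0.15, "z": 0.13, "claw": 70}, {"ax": 0, "ay": 0, "az": 0, "x": 0, "y": 0.15, "z": 0.13, "claw": 70}]'

```text
time_s: 27.05
tool_pos: [0.5916, 0.323, 0.2574]
tool_rot: [180.0, 0.0, 115.2]
force: [0.8, -1.7, -0.3]
grip_width: 0.0609
```

```bash
python3 - <<'E'
from h import *
avg(4)
crop("scene","s18.png",150,170,160,120,5)
crop("top","t18.png",250,150,160,120,5)
im=vision.read_camera("top")
print(status.get_obs()['time_s'])
E
```

```text
pos [0.5923 0.321  0.2576] F [ 0.57 -0.91  0.17] sd [0.35 0.65 0.54] T [-0.08 -0.   -0.02] w 0.0608
27.4
```

View pics/s18.png

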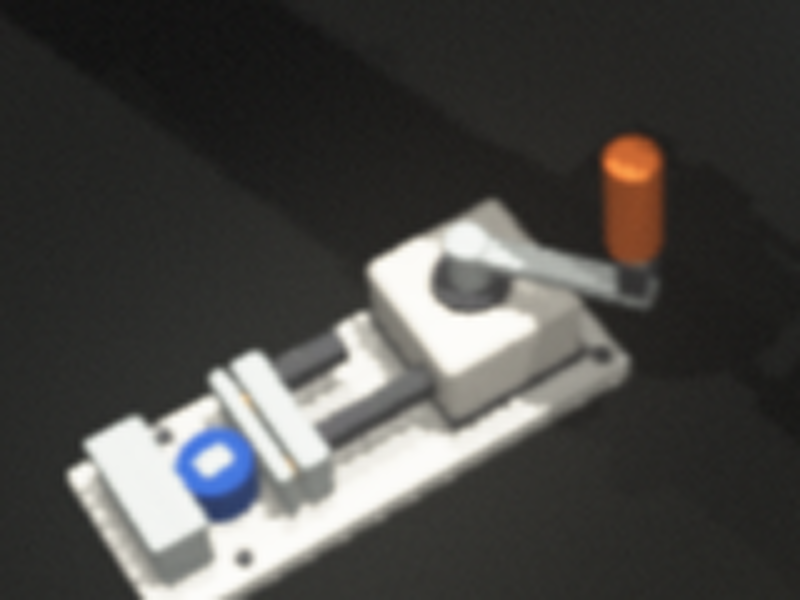

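View pics/t18.png

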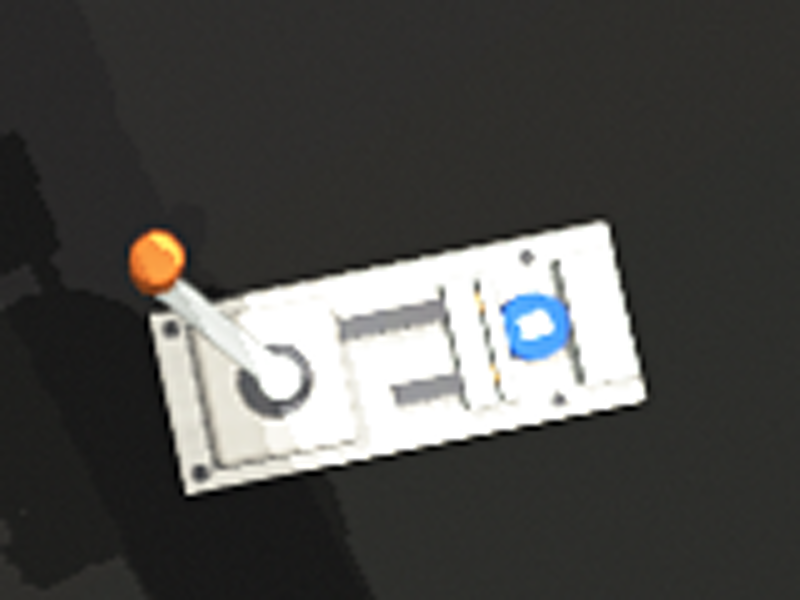

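```bash
python3 - <<'E'
from h import *
C=np.array([.5484,.1213])
for p in(onz("top",250+157/5-.4,150+260/5-.4,.154),onz("scene",150+632/5-.4,170+158/5-.4,.154)):
    d=p[:2]-C;f=np.degrees(np.arctan2(d[1],d[0]))-360;print(p,np.hypot(*d),f,np.radians(12.4-f))
# arm end (near hinge) via scene
p=onz("scene",150+635/5-.4,170+280/5-.4,.085);d=p[:2]-C;print("hinge",np.hypot(*d),np.degrees(np.arctan2(d[1],d[0]))-360)
E
```

```text
[0.5889913  0.17139917 0.154     ] 0.06447930015986583 -309.01504633218354 5.609750823946726
[0.58867535 0.17202822 0.154     ] 0.06477233847980554 -308.44759609812496 5.599846949021192
hinge 0.06547289316719686 -310.0882019443314
```

```bash
python3 - <<'E'
from cell import workorder
print(workorder.sign_off())
E
```

```text
the job is handed in; nothing more can be done
None
```

I unfolded the grip against its stop, cranked clockwise about 4.3 rad until the resistance clearly rose, then released it and handed the job in at about 27 s. The sign-off reports no verdict.

**Unfolding:** my first weak grasp (8 N) slipped along the pads near the end of the fold. I opened, looked, and regrasped at 25 N. The pads then came up against the stop at a radius of about 65 mm, as expected.

**Clamping:** the force along the turning direction rose from about 2 N to 3.9 N in the last 0.2 rad. From that I put the squeeze at 16–20 N. The jaw's front plate was visibly pressed back.

**Last checks:**
- **Grip:** both cameras show it standing upright. Its top is about 64.5 mm from the crank axis, against 65 mm nominal.
- **Specimen:** it is upright between both jaws.
- **Robot:** the hand is clear of everything, with no contact force reading.

**Less certain or disagreeing:**
- **Crank angle:** the arm reading gave 5.64 rad at the end of cranking and 5.62 rad just before I let go. The cameras put it at 5.60–5.61 rad afterwards, so the crank may have eased back by about 0.02–0.04 rad.
- **Squeeze:** it was never measured directly, and single force readings carried about 0.5 N of noise. The roughly 15 N left after release is the value given in the task, not something I measured.

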